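# Make up the sampling kit and the staining kit from the bench stock

## Task

Make up the two kits: the blue tray (sampling kit) gets the glass vial standing upright in its round well, the yellow microtube lying in its tube pocket and the steel tweezers lying in its long slot; the orange tray (staining kit) gets the brown dye bottle standing upright in its round well and the light blue microtube lying in its tube pocket. The dropper already lies in the orange tray's long slot and stays there; leave the white microtube and the marker pen where they are.

Things in the scene. Friction and masses are not known exactly. Their poses are not given: they have to be found in the camera images.
- blue_tray: Blue moulded kit tray (sampling kit), 108 (x) x 156 (y) x 10 mm, standing fast. Origin: centre of its underside, z up. Pockets 5 mm deep, grey floors 5 mm above the origin: long slot 28 (x) x 144 mm (y), centre x -34, y 0, by the edge with a white card; round well 46 mm across, centre x +18, y +36; tube pocket 60 (x) x 62 mm (y), centre x +18, y -39.
- orange_tray: Orange moulded kit tray (staining kit), 108 (x) x 156 (y) x 10 mm, standing fast. Origin: centre of its underside, z up. Pockets 5 mm deep, grey floors 5 mm above the origin: long slot 28 (x) x 144 mm (y), centre x -34, y 0, by the edge with a white card; round well 60 mm across, centre x +18, y +36; tube pocket 60 (x) x 62 mm (y), centre x +18, y -39. The dropper starts in its slot.
- vial: Clear glass vial with a black screw cap, upright, 27 mm across, 74 mm tall (cap: the top 20 mm, 25 mm across), about 45 g. Origin: centre of its underside, z up.
- dye_bottle: Dark brown round bottle with a black cap and a small label, upright, 44 mm across, 78 mm tall (straight body up to about 50 mm), about 110 g. Origin: centre of its underside, z up. (A like bottle stands far back by the wall, behind the tip boxes; it is not meant.)
- yellow_microtube: Yellow 1.5 ml microtube lying on its side, 40 x 17 x 13 mm, 12 g. Origin: middle of its underside; x along it (flat cap at -x, with a small hinge lug sticking out to -y; pointed tip at +x), z up; the body's middle line lies 2 mm to +y of the origin. Grip it across y near the middle, about 11 mm wide. 
- blue_microtube: Light blue 1.5 ml microtube lying on its side, 40 x 17 x 13 mm, 12 g. Origin: middle of its underside; x along it (flat cap at -x, with a small hinge lug sticking out to -y; pointed tip at +x), z up; the body's middle line lies 2 mm to +y of the origin. Grip it across y near the middle, about 11 mm wide. 
- white_microtube: White 1.5 ml microtube lying on its side, 40 x 17 x 13 mm, 12 g. Origin: middle of its underside; x along it (flat cap at -x, with a small hinge lug sticking out to -y; pointed tip at +x), z up; the body's middle line lies 2 mm to +y of the origin. Grip it across y near the middle, about 11 mm wide. Belongs to no kit.
- tweezers: Plain steel tweezers, rigid, lying flat on the worktop, 126 mm long, 12 mm wide at the middle, 9 mm high, 22 g. Origin: middle of the underside; x along them, z up. Grip them across y near the middle.
- marker: Marker pen with a dark blue cap and a white and blue barrel, 127 mm long, 12 mm thick, lying near the front edge (a like pen far back on the left, by the wall, is not meant). Origin: middle of its underside; x along the pen, z up. Belongs to no kit.
- dropper: Glass dropper with a red rubber bulb, 132 x 15 x 16 mm, loose in the long slot of the orange tray. Origin: middle of its underside; x along it, the bulb at -x. It stays there.
Things that resemble listed ones, but are neither listed nor needed, are in the scene too. Leave any green look-alike of the vial alone.

How it is judged:
By the outcome, as a careful person would: the job done as asked, in the order asked, and still so for the second after the job is handed in, with the robot touching nothing.
It also fails if it takes over 141 s, if anything falls off the work surface, if the arm or the gripper's body presses on something with over 40 N, if the wrist force passes 120 N, or if a joint passes its speed limit or range.

## Robot

A 6-joint arm with a two-finger parallel gripper is mounted at the origin on a cart in front of the work surface, level with it; the furniture and walls round the work are solid. World frame = base frame: x ahead of the robot, y to its left, z up, the work surface at z = 0. Lengths are in m, angles in rad, forces in N, time in s.
With the tool pointing down it reaches from about 0.35 to 0.925 m from the base axis. Payload 6.4 kg.
Tool frame: the origin (TCP) lies at the very end of the fingers, on their centre line; the grasp point (between the pads) lies 19 mm behind it; z points along the fingers, y is the line along which they close (so a half turn about z gives the same grasp; the last joint's range is limited). The gripper opens to 94 mm and grips with 3 to 60 N. Pads are 16 mm wide; open, the fingers measure 119 mm over their backs; the gripper's body (75 mm by 177 mm) begins 78 mm behind the grasp point.
Start: joints at [-1.31, 0.245, 1.558, -0, 1.339, -0.174], TCP at [0.274, -0.59, 0.205] pointing down, gripper open.
Joint ranges: [-3.13, 3.13], [-1.02, 2.26], [0.13, 2.54], [-0.95, 4.09], [0.21, 2.88], [-2.74, 2.74]. Speed limits (rad/s): [2.57, 2.57, 3.14, 3.14, 3.14, 3.14].

## Interface

Orientations are given as [roll, pitch, yaw] about the fixed x, y, z axes, in that order (R = Rz(yaw) Ry(pitch) Rx(roll)).
In Python, from cell import r gives the robot as it stands.
- The arm moves only by the shell command python3 -m jog 'ROWS' [FORCE]. ROWS is JSON, a list of rows, each an object with "delta_pos": the shift along the world's x, y, z scaled (see below), a list of three; "rotation": the turn, a rotation vector about the world's x, y, z scaled (see below), a list of three; "hand": the opening, from -1 (shut) to 1 (fully open). In form: [{"delta_pos": [x, y, z], "rotation": [wx, wy, wz], "hand": hand}, ...]. A call has exactly 5 rows; each row is the pose to reach, as a shift and turn from the pose commanded when the call began; what a row does not reach only later rows make up. The controller multiplies each number of a shift by 0.1 m and each number of a turn by 120 degrees. A row lasts 1/12 s, in which the tool goes at most 41.7 mm and 7.16 degrees, less where a joint would pass 70% of its speed; a pose out of reach is approached as far as the arm can. A call with a number of a shift or a turn outside -1 to 1 is refused whole. A call with a gripper value outside its range is refused whole. The fingers move at their own pace and stop on an object; FORCE is the grip in N (left out, the last holds). Time passes only in rows, so rows that repeat a pose let the fingers close, or fill a call up. It gives the time, the measured TCP pose, the force, the opening and the grip force at its end, in the units of the state.
- r.sense(): the state, without advancing time (a new reading comes with each control period).
- r.capture(name): name is "scene" or "top" or "wrist"; returns (picture, depth): 384x512x3 uint8, red, green, blue; 384x512 float32, m along the optical axis (not along the pixel's ray), 0 where there is no reading.
- r.camera_params(name): a dict with "mtx" (3x3 intrinsics, pixels), "D" ([k1, k2, p1, p2, k3] as OpenCV has them; the pictures are not rectified), "R" (3x3) and "t" (3): a world point X has camera coordinates R X + t. Camera axes: x right, y down, z forward; pixel columns grow to the right and rows downward; lengths in m; the calibration is good to about 2 mm. A picture is of the moment at which its call begins: read the wrist's pose just before it. camera_params takes no time and is no camera call; for the wrist camera it gives the pose at the moment of the call.
- r.sign_off(): hands the job in; it is judged then, once.
Trained networks look in the newest picture that a camera, given by its name, has taken for a name from the list of things; names that differ only in an ending like _2 or _b are one class to them, and where a whole thing is asked for, a point or a joint stands for the part that bears it (a point fixed in the world has none). Each returns a list of dicts, best first, with "conf" (0 to 1); they miss things now and then, are a little off and sometimes report something else, mostly with a low value. They report only what shows in the picture. A call takes as long as a camera call. They do not tell look-alikes from the thing itself.
- r.masks_of(query, camera): "region" (384x512 bool, what is visible of it) and "centre" ([row, column] in pixels, amid what is visible of it).
- r.pinpoint(query, camera): "centre" ([row, column] in pixels: a listed point, or the origin of a listed thing).
The state is a dict: "clock": time; "joint_positions": joint angles; "joint_velocities": joint speeds; "joint_torque": joint torques, N m; "eef_pos": TCP position; "eef_rot": TCP orientation; "ft_force": force on the tool from outside, world axes, zero at the start; "wrist_torque": the same for the moment, N m; "finger_gap": finger opening in m; "grip_force": force on a finger pad.
Only numpy, scipy, OpenCV 4.12 (cv2) and the standard library are available. Lean on these libraries where they do the work, as an engineer would, in place of code of your own. Each camera call takes 0.05 s, during which the arm holds its last target. There are 200 camera calls.

## Working session

There is one attempt and no reset: what is moved stays moved. The work goes in short steps, Python scripts to look and compute and a shell command to move; the robot and the scene stay as the last step left them, time stands still between calls to the robot, and variables do not carry over. Pictures are saved under pics/ and viewed, at most 14 in all, crops included, and the job is handed in when it is done.

```bash
ls; mkdir -p pics; python3 - <<'E'
from cell import r
import cv2
s=r.sense();print(s['clock'],s['eef_pos'],s['eef_rot'],s['finger_gap'])
for c in('scene','top'):
    p,d=r.capture(c);cv2.imwrite(f'pics/{c}0.png',p[:,:,::-1])
    k=r.camera_params(c);print(c,k['mtx'].round(1).tolist(),k['D'],(-k['R'].T@k['t']).round(3))
E
```

```text
pics
0.0 [ 0.27364831 -0.58894516  0.20436922] [-3.13974138e+00 -3.14424433e-04  4.34777210e-01] 0.09437978846111894
scene [[464.7, 0.0, 259.4], [0.0, 464.7, 190.7], [0.0, 0.0, 1.0]] [-0.10610369  0.          0.          0.          0.        ] [-0.024  1.06   0.706]
top [[450.8, 0.0, 257.7], [0.0, 450.8, 191.1], [0.0, 0.0, 1.0]] [-0.13931626  0.          0.          0.          0.        ] [0.418 0.094 1.21 ]
```

View pics/top0.png

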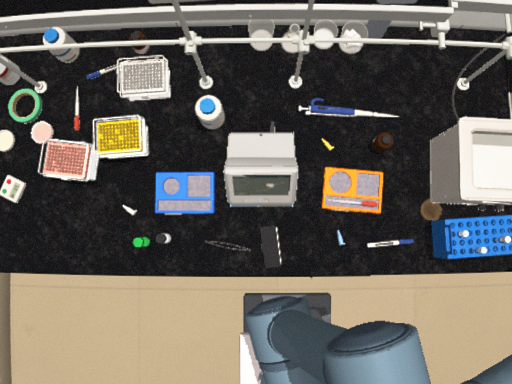

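View pics/scene0.png

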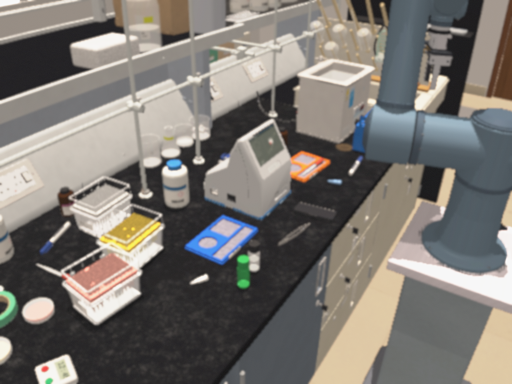

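The top view has +x up and +y left. It shows the blue tray at (185,192), the orange tray at (353,190), the vial at (163,239) beside the green look-alike at (140,242), and the tweezers at (228,245). The blue tube is at (340,237), yellow tube at (327,144), dye bottle at (384,142), white tube at (129,209) and marker at (390,243). An instrument stands between the trays, and rods hang further back.

```bash
cat > h.py <<'E'
from cell import r
import numpy as np, cv2
def world(c,pix,z=None,depth=None,k=None):
    """pix Nx2 (col,row) -> world, by plane z or depth along axis"""
    k=k or r.camera_params(c)
    u=cv2.undistortPoints(np.asarray(pix,float).reshape(-1,1,2),k['mtx'],np.array(k['D'])).reshape(-1,2)
    ray=np.c_[u,np.ones(len(u))]
    R,t=np.array(k['R']),np.array(k['t']); C=-R.T@t; W=ray@R
    s=depth if depth is not None else (z-C[2])/W[:,2]
    return C+W*np.asarray(s)[:,None]
def cloud(c,d,region,k=None):
    rr,cc=np.nonzero(region&(d>0)); return world(c,np.c_[cc,rr],depth=d[rr,cc],k=k)
def look(c,names,zmin=-1,minconf=.3):
    p,d=r.capture(c);k=r.camera_params(c)
    for n in names:
        for m in r.masks_of(n,c):
            if m['conf']<minconf: continue
            P=cloud(c,d,m['region'],k); P=P[P[:,2]>zmin]
            if len(P)<5: print(n,'few');continue
            (cx,cy),(w,h),a=cv2.minAreaRect((P[:,:2]*1000).astype(np.float32))
            q=P[:,:2]-P[:,:2].mean(0);e=np.linalg.svd(q,full_matrices=False)[2][0]
            print(n,round(m['conf'],2),'px',np.round(m['centre']),'med',np.median(P,0).round(4),'rect',round(cx,1),round(cy,1),round(w,1),round(h,1),round(a,1),'axis',round(np.degrees(np.arctan2(e[1],e[0])),1),'ztop',np.percentile(P[:,2],95).round(4),len(P))
    return p,d,k
E
python3 - <<'E'
from h import *
look('top',['blue_tray','orange_tray','vial','dye_bottle','yellow_microtube','blue_microtube','tweezers','dropper','marker','white_microtube'])
k=r.camera_params('wrist');s=r.sense()
from scipy.spatial.transform import Rotation as Ro
T=Ro.from_euler('xyz',s['eef_rot']).as_matrix();C=-np.array(k['R']).T@k['t']
print('cam in tool',T.T@(C-s['eef_pos']),(np.array(k['R'])@T).round(2).tolist(),k['mtx'][0][0])
p,d=r.capture('top')
P=cloud('top',d,np.ones_like(d,bool))
for lo,hi in((.05,.15),(.15,.4),(.4,.9)):
    for y0 in np.arange(-.5,.7,.1):
        Q=P[(P[:,2]>lo)&(P[:,2]<hi)&(P[:,0]>.25)&(P[:,0]<.9)&(abs(P[:,1]-y0-.05)<.05)]
        if len(Q)>10: print(lo,round(y0,1),Q[:,0].min().round(3),Q[:,0].max().round(3),Q[:,2].max().round(3),len(Q))
E
```

```text
blue_tray 0.94 px [192. 186.] med [0.5273 0.3069 0.0074] rect 528.3 309.8 164.8 112.8 88.4 axis -91.7 ztop 0.0128 2426
orange_tray 0.95 px [190. 350.] med [ 0.5372 -0.1383  0.0073] rect 535.9 -143.6 164.1 113.5 86.2 axis -91.6 ztop 0.0129 2282
vial 0.61 px [237. 162.] med [0.4072 0.3517 0.0711] rect 407.3 356.0 24.1 25.0 42.3 axis -98.3 ztop 0.0766 124
vial 0.53 px [238. 140.] med [0.3983 0.4103 0.0626] rect 399.6 424.1 41.9 32.3 50.4 axis -118.6 ztop 0.0764 156
dye_bottle 0.79 px [143. 384.] med [ 0.6558 -0.2145  0.0662] rect 663.0 -223.2 41.0 52.5 41.2 axis 161.2 ztop 0.0802 298
blue_microtube 0.53 px [236. 338.] med [ 0.4061 -0.1075  0.0095] rect 408.9 -108.0 32.8 11.2 11.3 axis -169.7 ztop 0.0142 49
marker 0.77 px [242. 385.] med [ 0.3918 -0.2369  0.0108] rect 391.6 -242.8 11.7 121.0 3.4 axis 94.4 ztop 0.0152 165
white_microtube 0.5 px [212. 130.] med [0.479  0.4536 0.0102] rect 479.7 453.5 14.5 5.9 54.9 axis 58.7 ztop 0.0135 13
cam in tool [ 7.50477931e-02  9.49383825e-05 -1.80061702e-01] [[-0.0, 1.0, 0.0], [-0.97, -0.0, -0.26], [-0.26, -0.0, 0.97]] 342.39921102170626
0.05 -0.5 0.355 0.844 0.15 1534
0.05 -0.4 0.352 0.674 0.15 1850
0.05 -0.3 0.638 0.681 0.084 230
0.05 -0.0 0.491 0.844 0.15 1268
0.05 0.1 0.491 0.675 0.15 1261
0.05 0.2 0.701 0.841 0.149 720
0.05 0.3 0.397 0.888 0.101 830
0.05 0.4 0.386 0.886 0.102 2588
0.05 0.5 0.555 0.719 0.103 1293
0.05 0.6 0.559 0.667 0.102 1052
0.15 -0.5 0.487 0.899 0.393 3447
0.15 -0.4 0.49 0.889 0.394 2850
0.15 -0.3 0.819 0.891 0.396 1421
0.15 -0.2 0.833 0.884 0.399 1215
0.15 -0.1 0.81 0.882 0.394 1193
0.15 -0.0 0.25 0.881 0.4 3734
0.15 0.1 0.25 0.883 0.393 2725
0.15 0.2 0.809 0.882 0.4 1505
0.15 0.3 0.833 0.891 0.398 1270
0.15 0.4 0.834 0.896 0.393 1347
0.15 0.5 0.833 0.9 0.393 1333
0.15 0.6 0.833 0.9 0.393 759
0.4 -0.1 0.251 0.315 0.74 4484
0.4 -0.0 0.25 0.84 0.731 2715
0.4 0.2 0.829 0.84 0.471 113
```

```bash
python3 - <<'E'
from h import *
p,d=r.capture('top');k=r.camera_params('top')
hsv=cv2.cvtColor(p,cv2.COLOR_RGB2HSV)
def col(name,lo,hi,box,z0,z1):
    m=cv2.inRange(hsv,lo,hi)>0; b=np.zeros_like(m);b[box[0]:box[1],box[2]:box[3]]=1
    P=cloud('top',d,m&b,k)
    P=P[(P[:,2]>z0)&(P[:,2]<z1)]
    rect=cv2.minAreaRect((P[:,:2]*1000).astype(np.float32))
    print(name,len(P),np.round(rect[0],1),np.round(rect[1],1),round(rect[2],2),'z',np.median(P[:,2]).round(4))
col('blue',(100,150,80),(125,255,255),(160,225,145,225),0.004,.02)
col('orange',(5,150,120),(20,255,255),(155,225,310,395),0.004,.02)
col('yellow',(20,120,100),(35,255,255),(130,160,310,345),0.0,.03)
col('green',(45,120,50),(80,255,255),(230,255,125,155),0.06,.09)
col('bluetube',(90,60,100),(125,255,255),(225,250,330,350),0.0,.03)
s,d2=r.capture('scene')
P=np.r_[cloud('scene',d2,np.ones_like(d2,bool)),cloud('top',d,np.ones_like(d,bool),k)]
Q=P[(abs(P[:,1]-.08)<.15)&(P[:,0]>.47)&(P[:,0]<.72)&(P[:,2]>.03)&(P[:,2]<.45)]
for a in(.03,.1,.15,.2,.22,.24,.26):
    q=Q[(Q[:,2]>a)&(Q[:,2]<a+.05)]
    if len(q)>5: print(a,np.percentile(q,1,0).round(3),np.percentile(q,99,0).round(3),len(q))
q=P[(P[:,1]<-.3)&(P[:,1]>-.65)&(P[:,0]>.3)&(P[:,0]<.48)&(P[:,2]>.03)&(P[:,2]<.3)]
print('rack',q.min(0),q.max(0))
# tweezers: bright pixels
m=np.zeros(d.shape,bool);m[232:256,198:256]=1
m&=cv2.cvtColor(p,cv2.COLOR_RGB2GRAY)>85
Q=world('top',np.argwhere(m)[:,::-1],z=.007,k=k)
rect=cv2.minAreaRect((Q[:,:2]*1000).astype(np.float32));print('tweez',len(Q),rect)
E
```

```text
blue 940 [528.1 309.2] [111.9 161.1] 1.15 z 0.0101
orange 697 [ 535.2 -144.2] [160.6 114.7] 84.89 z 0.0098
yellow 56 [661.4 -76.5] [40.2 13.5] 39.31 z 0.0093
green 81 [396.4 416.2] [23.5 23.7] 18.93 z 0.0735
bluetube 53 [ 408.6 -109.4] [39.2 13.6] 9.02 z 0.0082
0.03 [0.487 0.03  0.031] [0.714 0.227 0.079] 1558
0.1 [0.489 0.022 0.101] [0.715 0.224 0.149] 3407
0.15 [0.509 0.022 0.151] [0.592 0.188 0.2  ] 2535
0.2 [0.537 0.022 0.2  ] [0.575 0.184 0.221] 1658
0.22 [0.551 0.025 0.22 ] [0.561 0.179 0.223] 47
rack [ 0.30035554 -0.64871214  0.03000394] [ 0.4799441  -0.35202928  0.29720627]
tweez 28 ((386.04852294921875, 186.21536254882812), (106.1207504272461, 12.479307174682617), 78.78163146972656)
```

```bash

python3 -m jog '[{"delta_pos":[0.04,0.2,0],"rotation":[0,0,0],"hand":1},{"delta_pos":[0.08,0.4,0],"rotation":[0,0,0],"hand":1},{"delta_pos":[0.12,0.6,0],"rotation":[0,0,0],"hand":1},{"delta_pos":[0.16,0.8,0],"rotation":[0,0,0],"hand":1},{"delta_pos":[0.2,1,0],"rotation":[0,0,0],"hand":1}]' && 
python3 -m jog '[{"delta_pos":[0.04,0.2,0],"rotation":[0,0,0],"hand":1},{"delta_pos":[0.08,0.4,0],"rotation":[0,0,0],"hand":1},{"delta_pos":[0.12,0.6,0],"rotation":[0,0,0],"hand":1},{"delta_pos":[0.16,0.8,0],"rotation":[0,0,0],"hand":1},{"delta_pos":[0.2,1,0],"rotation":[0,0,0],"hand":1}]' && 
python3 -m jog '[{"delta_pos":[0.04,0.2,0],"rotation":[0,0,0],"hand":1},{"delta_pos":[0.08,0.4,0],"rotation":[0,0,0],"hand":1},{"delta_pos":[0.12,0.6,0],"rotation":[0,0,0],"hand":1},{"delta_pos":[0.16,0.8,0],"rotation":[0,0,0],"hand":1},{"delta_pos":[0.2,1,0],"rotation":[0,0,0],"hand":1}]' && 
python3 -m jog '[{"delta_pos":[0.04,0.2,0],"rotation":[0,0,0],"hand":1},{"delta_pos":[0.08,0.4,0],"rotation":[0,0,0],"hand":1},{"delta_pos":[0.12,0.6,0],"rotation":[0,0,0],"hand":1},{"delta_pos":[0.16,0.8,0],"rotation":[0,0,0],"hand":1},{"delta_pos":[0.2,1,0],"rotation":[0,0,0],"hand":1}]'
```

```text
clock: 1.22
eef_pos: [0.2939, -0.4886, 0.2054]
eef_rot: [3.142, -0.0, 0.435]
ft_force: [1.0, -0.9, -1.2]
finger_gap: 0.0936
grip_force: 0.0
clock: 1.63
eef_pos: [0.3139, -0.3886, 0.2056]
eef_rot: [3.141, -0.0, 0.435]
ft_force: [0.2, -0.1, -0.4]
finger_gap: 0.0939
grip_force: 0.0
clock: 2.05
eef_pos: [0.3339, -0.2886, 0.2056]
eef_rot: [3.141, -0.0, 0.435]
ft_force: [0.9, -0.4, -0.2]
finger_gap: 0.0939
grip_force: 0.0
clock: 2.47
eef_pos: [0.3539, -0.1886, 0.2056]
eef_rot: [3.141, -0.0, 0.435]
ft_force: [0.8, -0.0, -0.5]
finger_gap: 0.0943
grip_force: 0.0
```

```bash

python3 -m jog '[{"delta_pos":[0.05,0.2,0],"rotation":[0,0,0],"hand":1},{"delta_pos":[0.1,0.4,0],"rotation":[0,0,0],"hand":1},{"delta_pos":[0.15,0.6,0],"rotation":[0,0,0],"hand":1},{"delta_pos":[0.2,0.8,0],"rotation":[0,0,0],"hand":1},{"delta_pos":[0.25,1,0],"rotation":[0,0,0],"hand":1}]' && 
python3 -m jog '[{"delta_pos":[0.05,0.2,0],"rotation":[0,0,0],"hand":1},{"delta_pos":[0.1,0.4,0],"rotation":[0,0,0],"hand":1},{"delta_pos":[0.15,0.6,0],"rotation":[0,0,0],"hand":1},{"delta_pos":[0.2,0.8,0],"rotation":[0,0,0],"hand":1},{"delta_pos":[0.25,1,0],"rotation":[0,0,0],"hand":1}]' && 
python3 -m jog '[{"delta_pos":[0,0.2,0],"rotation":[0,0,0.036],"hand":1},{"delta_pos":[0,0.4,0],"rotation":[0,0,0.072],"hand":1},{"delta_pos":[0,0.6,0],"rotation":[0,0,0.108],"hand":1},{"delta_pos":[0,0.8,0],"rotation":[0,0,0.144],"hand":1},{"delta_pos":[0,1,0],"rotation":[0,0,0.18],"hand":1}]' && 
python3 -m jog '[{"delta_pos":[0,0.2,0],"rotation":[0,0,0.036],"hand":1},{"delta_pos":[0,0.4,0],"rotation":[0,0,0.072],"hand":1},{"delta_pos":[0,0.6,0],"rotation":[0,0,0.108],"hand":1},{"delta_pos":[0,0.8,0],"rotation":[0,0,0.144],"hand":1},{"delta_pos":[0,1,0],"rotation":[0,0,0.18],"hand":1}]' && 
python3 -m jog '[{"delta_pos":[0,0.2,0],"rotation":[0,0,0.036],"hand":1},{"delta_pos":[0,0.4,0],"rotation":[0,0,0.072],"hand":1},{"delta_pos":[0,0.6,0],"rotation":[0,0,0.108],"hand":1},{"delta_pos":[0,0.8,0],"rotation":[0,0,0.144],"hand":1},{"delta_pos":[0,1,0],"rotation":[0,0,0.18],"hand":1}]' | head -3
python3 - <<'E'
from h import *
p,d,k=look('wrist',['vial','tweezers','blue_tray'],minconf=.2)
cv2.imwrite('pics/w1.png',p[:,:,::-1])
E
```

```text
clock: 2.88
eef_pos: [0.379, -0.0886, 0.2057]
eef_rot: [3.141, -0.0, 0.435]
ft_force: [-0.3, 0.4, 0.2]
finger_gap: 0.0936
grip_force: 0.0
clock: 3.3
eef_pos: [0.404, 0.0115, 0.2057]
eef_rot: [3.141, -0.001, 0.435]
ft_force: [-0.5, -0.6, -0.0]
finger_gap: 0.0938
grip_force: 0.0
clock: 3.72
eef_pos: [0.4037, 0.1115, 0.2056]
eef_rot: [3.141, -0.0, 0.816]
ft_force: [0.1, 0.3, 0.8]
finger_gap: 0.0941
grip_force: 0.0
clock: 4.13
eef_pos: [0.4037, 0.2115, 0.2057]
eef_rot: [3.141, -0.0, 1.193]
ft_force: [0.7, -0.5, -0.3]
finger_gap: 0.0943
grip_force: 0.0
clock: 4.55
eef_pos: [0.4037, 0.3116, 0.2056]
eef_rot: [3.141, -0.0, 1.57]
vial 0.92 px [ 71. 242.] med [0.3946 0.4158 0.0744] rect 394.2 417.0 24.9 25.0 43.6 axis -80.2 ztop 0.0757 785
vial 0.78 px [132. 253.] med [0.4035 0.3618 0.0743] rect 403.5 361.1 24.8 24.7 71.1 axis -81.9 ztop 0.0756 661
tweezers 0.47 px [222. 245.] med [0.3958 0.2516 0.0082] rect 395.2 250.3 10.6 1.3 89.0 axis -97.3 ztop 0.0095 11
blue_tray 0.56 px [163. 362.] med [0.5258 0.3206 0.0073] rect 527.3 312.4 116.7 158.9 0.7 axis -88.1 ztop 0.0118 13197
```

View pics/w1.png

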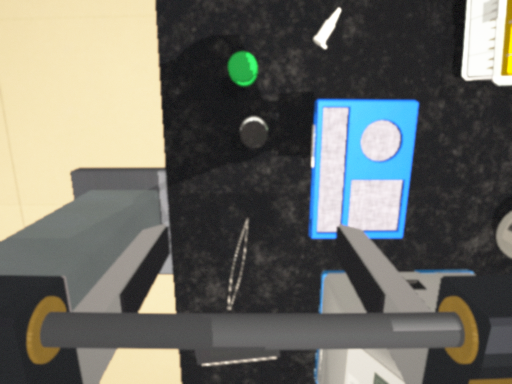

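The wrist view has up = +y and right = +x. The black vial cap is at (253,132), the green look-alike at (242,68) and the blue tray well at (381,140).

```bash

python3 -m jog '[{"delta_pos":[0,0.1,-0.15],"rotation":[0,0,0],"hand":1},{"delta_pos":[0,0.2,-0.35],"rotation":[0,0,0],"hand":1},{"delta_pos":[0,0.3,-0.55],"rotation":[0,0,0],"hand":1},{"delta_pos":[0,0.4,-0.75],"rotation":[0,0,0],"hand":1},{"delta_pos":[0,0.5,-0.84],"rotation":[0,0,0],"hand":1}]' && 
python3 -m jog '[{"delta_pos":[0,0,-0.2],"rotation":[0,0,0],"hand":1},{"delta_pos":[0,0,-0.45],"rotation":[0,0,0],"hand":1},{"delta_pos":[0,0,-0.7],"rotation":[0,0,0],"hand":1},{"delta_pos":[0,0,-0.9],"rotation":[0,0,0],"hand":1},{"delta_pos":[0,0,-1],"rotation":[0,0,0],"hand":0.3}]' && 
python3 -m jog '[{"delta_pos":[0,0,0],"rotation":[0,0,0],"hand":-0.2},{"delta_pos":[0,0,0],"rotation":[0,0,0],"hand":-0.6},{"delta_pos":[0,0,0],"rotation":[0,0,0],"hand":-0.6},{"delta_pos":[0,0,0],"rotation":[0,0,0],"hand":-0.6},{"delta_pos":[0,0,0],"rotation":[0,0,0],"hand":-0.6}]' 15
python3 -m jog '[{"delta_pos":[0,0,0],"rotation":[0,0,0],"hand":-0.6},{"delta_pos":[0,0,0],"rotation":[0,0,0],"hand":-0.6},{"delta_pos":[0,0,0],"rotation":[0,0,0],"hand":-0.6},{"delta_pos":[0,0,0],"rotation":[0,0,0],"hand":-0.6},{"delta_pos":[0,0,0],"rotation":[0,0,0],"hand":-0.6}]' 15
cat >> h.py <<'E'
def tray(c,p,d,k,lo,hi,box=None):
    hsv=cv2.cvtColor(p,cv2.COLOR_RGB2HSV);m=cv2.inRange(hsv,lo,hi)
    n,l,st,ce=cv2.connectedComponentsWithStats(m);i=1+np.argmax(st[1:,4])
    cs,hh=cv2.findContours((l==i).astype(np.uint8),cv2.RETR_CCOMP,cv2.CHAIN_APPROX_NONE)
    for q,h in zip(cs,hh[0]):
        if len(q)<25: continue
        W=world(c,q[:,0,:],z=.01,k=k)[:,:2]*1000
        re=cv2.minAreaRect(W.astype(np.float32));print('outer' if h[3]<0 else 'hole',np.round(re[0],1),np.round(re[1],1),round(re[2],1))
E
python3 - <<'E'
from h import *
k=r.camera_params('top')
p,d=r.capture('top');tray('top',p,d,k,(100,150,80),(125,255,255))
E
```

```text
clock: 5.17
eef_pos: [0.4027, 0.3589, 0.1188]
eef_rot: [-3.138, 0.002, 1.563]
ft_force: [0.4, -1.5, 0.1]
finger_gap: 0.0938
grip_force: 0.0
clock: 5.58
eef_pos: [0.4025, 0.3584, 0.0189]
eef_rot: [-3.138, 0.002, 1.563]
ft_force: [-0.6, 0.1, -0.0]
finger_gap: 0.09
grip_force: 0.0
clock: 6.0
eef_pos: [0.4048, 0.361, 0.0229]
eef_rot: [3.139, -0.001, 1.566]
ft_force: [0.9, 0.9, -0.4]
finger_gap: 0.0571
grip_force: 0.0
clock: 6.42
eef_pos: [0.4039, 0.3605, 0.0215]
eef_rot: [3.141, -0.0, 1.566]
ft_force: [0.5, -0.1, 0.9]
finger_gap: 0.0267
grip_force: 15.0
outer [ 405.1 -476.8] [110.2 235.2] 2.9
hole [ 370.  -499.8] [38.2 24.5] 88.4
hole [ 414.5 -448.7] [37.7 24.5] 89.2
```

```bash

python3 -m jog '[{"delta_pos":[0,0,0.1],"rotation":[0,0,0],"hand":-0.6},{"delta_pos":[0,0,0.3],"rotation":[0,0,0],"hand":-0.6},{"delta_pos":[0,0,0.55],"rotation":[0,0,0],"hand":-0.6},{"delta_pos":[0,0,0.8],"rotation":[0,0,0],"hand":-0.6},{"delta_pos":[0,0,1],"rotation":[0,0,0],"hand":-0.6}]' 15 |head -3
python3 -m jog '[{"delta_pos":[0.1,0,0],"rotation":[0,0,0],"hand":-0.6},{"delta_pos":[0.3,0,0],"rotation":[0,0,0],"hand":-0.6},{"delta_pos":[0.5,0,0],"rotation":[0,0,0],"hand":-0.6},{"delta_pos":[0.65,0,0],"rotation":[0,0,0],"hand":-0.6},{"delta_pos":[0.7,0,0],"rotation":[0,0,0],"hand":-0.6}]' 15
python3 - <<'E'
from h import *
k=r.camera_params('wrist')
p,d=r.capture('wrist');tray('wrist',p,d,k,(100,150,80),(125,255,255))
cv2.imwrite('pics/w2.png',p[:,:,::-1])
look('wrist',['vial','blue_tray'])
E
```

```text
clock: 6.88
eef_pos: [0.4042, 0.3607, 0.1239]
eef_rot: [3.14, -0.001, 1.566]
clock: 7.3
eef_pos: [0.4757, 0.3599, 0.1205]
eef_rot: [-3.141, 0.0, 1.564]
ft_force: [-0.3, -0.2, -0.2]
finger_gap: 0.0267
grip_force: 15.0
outer [526.5 331.6] [112.  117.4] 0.0
hole [544.2 345.1] [46.6 46.8] 1.9
vial 0.88 px [267. 253.] med [0.4733 0.3652 0.1677] rect 473.4 359.1 23.2 26.0 84.5 axis 178.1 ztop 0.174 4780
vial 0.6 px [130. 145.] med [0.3996 0.4171 0.0734] rect 394.5 415.7 25.0 25.2 36.3 axis 9.1 ztop 0.0752 1899
blue_tray 0.94 px [200. 321.] med [0.5364 0.3478 0.0094] rect 526.8 313.9 113.7 154.6 3.0 axis -49.9 ztop 0.0115 11798
```

View pics/w2.png

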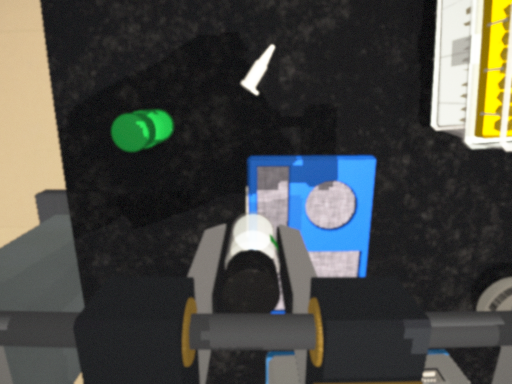

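The vial is held upright at about (253,250). The well at (330,204) measures (0.544, 0.345).

```bash

python3 -m jog '[{"delta_pos":[0.1,-0.02,0],"rotation":[0,0,0],"hand":-0.6},{"delta_pos":[0.3,-0.06,0],"rotation":[0,0,0],"hand":-0.6},{"delta_pos":[0.5,-0.1,0],"rotation":[0,0,0],"hand":-0.6},{"delta_pos":[0.65,-0.15,0],"rotation":[0,0,0],"hand":-0.6},{"delta_pos":[0.7,-0.15,0],"rotation":[0,0,0],"hand":-0.6}]' 15 | head -3
python3 -m jog '[{"delta_pos":[0,0,-0.2],"rotation":[0,0,0],"hand":-0.6},{"delta_pos":[0,0,-0.4],"rotation":[0,0,0],"hand":-0.6},{"delta_pos":[0,0,-0.6],"rotation":[0,0,0],"hand":-0.6},{"delta_pos":[0,0,-0.75],"rotation":[0,0,0],"hand":-0.6},{"delta_pos":[0,0,-0.8],"rotation":[0,0,0],"hand":-0.6}]' 15 | head -4
python3 -m jog '[{"delta_pos":[0,0,-0.03],"rotation":[0,0,0],"hand":-0.6},{"delta_pos":[0,0,-0.06],"rotation":[0,0,0],"hand":-0.6},{"delta_pos":[0,0,-0.1],"rotation":[0,0,0],"hand":-0.6},{"delta_pos":[0,0,-0.13],"rotation":[0,0,0],"hand":-0.6},{"delta_pos":[0,0,-0.14],"rotation":[0,0,0],"hand":-0.6}]' 15 | head -4
python3 -m jog '[{"delta_pos":[0,0,0],"rotation":[0,0,0],"hand":-0.6},{"delta_pos":[0,0,0],"rotation":[0,0,0],"hand":-0.35},{"delta_pos":[0,0,0],"rotation":[0,0,0],"hand":-0.2},{"delta_pos":[0,0,0],"rotation":[0,0,0],"hand":0.2},{"delta_pos":[0,0,0],"rotation":[0,0,0],"hand":0.3}]' 15
python3 -m jog '[{"delta_pos":[0,0,0],"rotation":[0,0,0],"hand":0.3},{"delta_pos":[0,0,0.2],"rotation":[0,0,0],"hand":0.3},{"delta_pos":[0,0,0.4],"rotation":[0,0,0],"hand":0.3},{"delta_pos":[0,0,0.7],"rotation":[0,0,0],"hand":0.3},{"delta_pos":[0,0,1],"rotation":[0,0,0],"hand":0.3}]' 15
python3 - <<'E'
from h import *
look('top',['vial']);look('wrist',['vial'])
E
```

```text
clock: 7.92
eef_pos: [0.5457, 0.3447, 0.1216]
eef_rot: [3.14, 0.0, 1.565]
clock: 8.33
eef_pos: [0.5415, 0.3449, 0.0383]
eef_rot: [-3.137, 0.002, 1.566]
ft_force: [-1.0, 0.1, -0.9]
clock: 8.75
eef_pos: [0.544, 0.3456, 0.0277]
eef_rot: [3.141, -0.0, 1.566]
ft_force: [-0.3, -0.2, -0.6]
clock: 9.17
eef_pos: [0.544, 0.3456, 0.0278]
eef_rot: [3.141, -0.0, 1.566]
ft_force: [0.0, 0.3, -0.2]
finger_gap: 0.0472
grip_force: 0.0
clock: 9.58
eef_pos: [0.5431, 0.3452, 0.1277]
eef_rot: [-3.14, 0.001, 1.566]
ft_force: [1.3, 0.2, -0.6]
finger_gap: 0.0609
grip_force: 0.0
vial 0.86 px [206. 248.] med [0.5415 0.3477 0.0753] rect 537.7 329.9 51.3 29.3 68.2 axis -88.9 ztop 0.0771 1556
```

```bash

python3 -m jog '[{"delta_pos":[0,0,0.2],"rotation":[0,0,0],"hand":0.3},{"delta_pos":[0,0,0.4],"rotation":[0,0,0],"hand":0.3},{"delta_pos":[0,0,0.6],"rotation":[0,0,0],"hand":0.3},{"delta_pos":[0,0,0.8],"rotation":[0,0,0],"hand":0.3},{"delta_pos":[0,0,1],"rotation":[0,0,0],"hand":0.3}]' 15 | head -3
python3 -m jog '[{"delta_pos":[0.06,-0.2,0.2],"rotation":[0,0,-0.02],"hand":0.3},{"delta_pos":[0.12,-0.4,0.4],"rotation":[0,0,-0.04],"hand":0.3},{"delta_pos":[0.18,-0.6,0.6],"rotation":[0,0,-0.06],"hand":0.3},{"delta_pos":[0.24,-0.8,0.75],"rotation":[0,0,-0.08],"hand":0.3},{"delta_pos":[0.3,-1,0.8],"rotation":[0,0,-0.1],"hand":0.3}]' 15 | head -3
python3 -m jog '[{"delta_pos":[0.06,-0.2,0],"rotation":[0,0,-0.02],"hand":0.3},{"delta_pos":[0.12,-0.4,0],"rotation":[0,0,-0.04],"hand":0.3},{"delta_pos":[0.18,-0.6,0],"rotation":[0,0,-0.06],"hand":0.3},{"delta_pos":[0.24,-0.8,0],"rotation":[0,0,-0.08],"hand":0.3},{"delta_pos":[0.3,-1,0],"rotation":[0,0,-0.1],"hand":0.3}]' 15 | head -3
python3 -m jog '[{"delta_pos":[0.06,-0.2,0],"rotation":[0,0,-0.02],"hand":0.3},{"delta_pos":[0.12,-0.4,0],"rotation":[0,0,-0.04],"hand":0.3},{"delta_pos":[0.18,-0.6,0],"rotation":[0,0,-0.06],"hand":0.3},{"delta_pos":[0.24,-0.8,0],"rotation":[0,0,-0.08],"hand":0.3},{"delta_pos":[0.3,-1,0],"rotation":[0,0,-0.1],"hand":0.3}]' 15 | head -3
python3 -m jog '[{"delta_pos":[0.06,-0.2,0],"rotation":[0,0,-0.024],"hand":0.3},{"delta_pos":[0.12,-0.4,0],"rotation":[0,0,-0.048],"hand":0.3},{"delta_pos":[0.18,-0.6,0],"rotation":[0,0,-0.072],"hand":0.3},{"delta_pos":[0.24,-0.8,0],"rotation":[0,0,-0.096],"hand":0.3},{"delta_pos":[0.26,-1,0],"rotation":[0,0,-0.12],"hand":0.3}]' 15 | head -3
python3 - <<'E'
from h import *
p,d,k=look('wrist',['yellow_microtube','dye_bottle','orange_tray'],minconf=.2)
cv2.imwrite('pics/w3.png',p[:,:,::-1])
tray('wrist',p,d,k,(5,150,120),(18,255,255))
hsv=cv2.cvtColor(p,cv2.COLOR_RGB2HSV);P=cloud('wrist',d,cv2.inRange(hsv,(22,120,100),(35,255,255))>0,k);P=P[(P[:,2]<.03)&(P[:,1]<0)]
print('yellow',cv2.minAreaRect((P[:,:2]*1000).astype(np.float32)))
look('top',['vial'])
E
```

```text
clock: 10.2
eef_pos: [0.5427, 0.345, 0.2257]
eef_rot: [-3.138, 0.002, 1.566]
clock: 10.62
eef_pos: [0.5744, 0.2447, 0.3083]
eef_rot: [3.141, -0.0, 1.354]
clock: 11.03
eef_pos: [0.6033, 0.1444, 0.3048]
eef_rot: [-3.138, 0.002, 1.145]
clock: 11.45
eef_pos: [0.6333, 0.0445, 0.3047]
eef_rot: [-3.138, 0.002, 0.935]
clock: 11.87
eef_pos: [0.6595, -0.0554, 0.3044]
eef_rot: [-3.138, 0.003, 0.684]
yellow_microtube 0.75 px [169. 262.] med [ 0.655  -0.0825  0.0095] rect 658.0 -80.4 36.0 13.0 43.1 axis -140.1 ztop 0.0129 176
dye_bottle 0.94 px [229. 349.] med [ 0.6628 -0.2154  0.0664] rect 660.4 -227.4 46.7 35.9 85.7 axis -78.3 ztop 0.0795 1051
orange_tray 0.85 px [254. 248.] med [ 0.5395 -0.1448  0.0072] rect 529.3 -150.4 164.5 117.4 84.5 axis -98.4 ztop 0.0118 6396
outer [ 532.9 -148.3] [162.9 115.9] 84.5
hole [ 482.3 -125.7] [27.1  4.7] 80.0
hole [ 517.8 -132.2] [28.   7.9] 80.8
hole [ 546.3 -188.9] [64.  61.7] 84.3
hole [ 553.4 -114.6] [60.6 59.7] 38.9
hole [581.1 -87.7] [25.5 20.2] 82.3
yellow ((655.8726196289062, -81.437744140625), (43.82322692871094, 17.567428588867188), 51.66500473022461)
vial 0.43 px [242. 140.] med [0.3967 0.4099 0.0703] rect 397.7 415.2 23.4 23.4 87.6 axis 158.6 ztop 0.0768 129
vial 0.42 px [183. 169.] med [0.5421 0.337  0.0753] rect 545.4 340.4 24.8 28.6 67.2 axis 168.7 ztop 0.0809 140
```

View pics/w3.png

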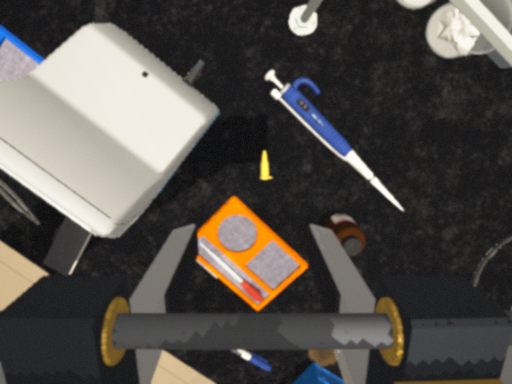

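The yellow tube is at (265,166), with its tip pointing up the image along tool +x. The dye bottle is at (347,232), the orange well at (238,231) and the orange pocket at (276,262).

```bash

python3 -m jog '[{"delta_pos":[0,-0.05,-0.2],"rotation":[0,0,0],"hand":0.3},{"delta_pos":[0,-0.1,-0.4],"rotation":[0,0,0],"hand":0.3},{"delta_pos":[0,-0.15,-0.6],"rotation":[0,0,0],"hand":0.3},{"delta_pos":[-0.02,-0.2,-0.8],"rotation":[0,0,0],"hand":0.3},{"delta_pos":[-0.02,-0.26,-1],"rotation":[0,0,0],"hand":0.3}]' 15 | head -3
python3 -m jog '[{"delta_pos":[0,0,-0.3],"rotation":[0,0,0],"hand":0},{"delta_pos":[0,0,-0.6],"rotation":[0,0,0],"hand":0},{"delta_pos":[0,0,-0.8],"rotation":[0,0,0],"hand":0},{"delta_pos":[0,0,-0.9],"rotation":[0,0,0],"hand":0},{"delta_pos":[0,0,-0.9],"rotation":[0,0,0],"hand":0}]' 15 
cat >> h.py <<'E'
def tube(c,lo,hi,near,k=None):
    k=r.camera_params(c); p,d=r.capture(c)
    hsv=cv2.cvtColor(p,cv2.COLOR_RGB2HSV);m=cv2.inRange(hsv,lo,hi)
    n,l,st,ce=cv2.connectedComponentsWithStats(m)
    for i in range(1,n):
        if st[i,4]<30: continue
        W=world(c,np.argwhere(l==i)[:,::-1],z=.008,k=k)[:,:2]
        if np.hypot(*(W.mean(0)-near))>.04: continue
        q=W-W.mean(0);e=np.linalg.svd(q,full_matrices=False)[2][0]; n_=np.array([-e[1],e[0]])
        s=q@e;o=q@n_
        print('tube',len(W),'ends',(W.mean(0)+e*s.min()).round(4),(W.mean(0)+e*s.max()).round(4),'ang',np.degrees(np.arctan2(e[1],e[0])).round(1))
        for a in np.linspace(s.min(),s.max(),9)[:-1]:
            b=(s>=a)&(s<a+np.ptp(s)/8);print('  s%.3f o %.4f..%.4f mid'%(a,o[b].min(),o[b].max()),(W.mean(0)+e*(a+np.ptp(s)/16)+n_*(o[b].min()+o[b].max())/2).round(4))
    return p,d,k
E
python3 - <<'E'
from h import *
p,d,k=tube('wrist',(20,100,80),(36,255,255),[.657,-.081])
cv2.imwrite('pics/w4.png',p[:,:,::-1])
E
```

```text
clock: 12.58
eef_pos: [0.6574, -0.0792, 0.2064]
eef_rot: [-3.141, 0.0, 0.688]
clock: 13.0
eef_pos: [0.6559, -0.079, 0.1143]
eef_rot: [-3.137, 0.003, 0.688]
ft_force: [-0.3, -0.1, 0.2]
finger_gap: 0.0472
grip_force: 0.0
tube 640 ends [ 0.6745 -0.0625] [ 0.643  -0.0917] ang -137.2
  s-0.025 o -0.0026..0.0035 mid [ 0.6728 -0.0647]
  s-0.019 o -0.0037..0.0041 mid [ 0.6687 -0.0681]
  s-0.014 o -0.0049..0.0046 mid [ 0.6645 -0.0715]
  s-0.009 o -0.0061..0.0060 mid [ 0.6606 -0.0752]
  s-0.003 o -0.0065..0.0059 mid [ 0.6565 -0.0787]
  s0.002 o -0.0068..0.0056 mid [ 0.6524 -0.0821]
  s0.007 o -0.0072..0.0060 mid [ 0.6485 -0.0858]
  s0.013 o -0.0082..0.0103 mid [ 0.6456 -0.0906]
```

```bash

python3 -m jog '[{"delta_pos":[0.01,0.02,-0.2],"rotation":[0,0,0.014],"hand":0},{"delta_pos":[0.01,0.02,-0.4],"rotation":[0,0,0.014],"hand":0},{"delta_pos":[0.01,0.02,-0.6],"rotation":[0,0,0.014],"hand":0},{"delta_pos":[0.01,0.02,-0.8],"rotation":[0,0,0.014],"hand":0},{"delta_pos":[0.01,0.02,-0.9],"rotation":[0,0,0.014],"hand":-0.3}]' 12 | head -3
python3 -m jog '[{"delta_pos":[0,0,-0.05],"rotation":[0,0,0],"hand":-0.3},{"delta_pos":[0,0,-0.1],"rotation":[0,0,0],"hand":-0.3},{"delta_pos":[0,0,-0.15],"rotation":[0,0,0],"hand":-0.3},{"delta_pos":[0,0,-0.19],"rotation":[0,0,0],"hand":-0.3},{"delta_pos":[0,0,-0.19],"rotation":[0,0,0],"hand":-0.3}]' 12
```

```text
clock: 13.47
eef_pos: [0.6591, -0.0782, 0.0273]
eef_rot: [3.141, -0.0, 0.716]
clock: 13.88
eef_pos: [0.6589, -0.0785, 0.0084]
eef_rot: [3.142, -0.0, 0.715]
ft_force: [-0.2, -0.4, 0.6]
finger_gap: 0.0333
grip_force: 0.0
```

```bash

python3 -m jog '[{"delta_pos":[0,0.01,-0.02],"rotation":[0,0,0],"hand":-0.3},{"delta_pos":[0,0.01,-0.045],"rotation":[0,0,0],"hand":-0.4},{"delta_pos":[0,0.01,-0.045],"rotation":[0,0,0],"hand":-0.7},{"delta_pos":[0,0.01,-0.045],"rotation":[0,0,0],"hand":-1},{"delta_pos":[0,0.01,-0.045],"rotation":[0,0,0],"hand":-1}]' 12 | tail -5
python3 -m jog '[{"delta_pos":[0,0,0],"rotation":[0,0,0],"hand":-1},{"delta_pos":[0,0,0],"rotation":[0,0,0],"hand":-1},{"delta_pos":[0,0,0],"rotation":[0,0,0],"hand":-1},{"delta_pos":[0,0,0],"rotation":[0,0,0],"hand":-1},{"delta_pos":[0,0,0],"rotation":[0,0,0],"hand":-1}]' 12
python3 -m jog '[{"delta_pos":[0,0,0.1],"rotation":[0,0,0],"hand":-1},{"delta_pos":[0,0,0.3],"rotation":[0,0,0],"hand":-1},{"delta_pos":[0,0,0.5],"rotation":[0,0,0],"hand":-1},{"delta_pos":[0,0,0.75],"rotation":[0,0,0],"hand":-1},{"delta_pos":[0,0,1],"rotation":[0,0,0],"hand":-1}]' 12
python3 - <<'E'
from h import *
p,d=r.capture('wrist');cv2.imwrite('pics/w5.png',p[100:384,100:420,::-1])
E
```

```text
eef_pos: [0.6589, -0.0775, 0.0041]
eef_rot: [3.141, -0.0, 0.715]
ft_force: [-0.9, 0.1, 0.2]
finger_gap: 0.0116
grip_force: 0.1
clock: 14.72
eef_pos: [0.6589, -0.0776, 0.0041]
eef_rot: [3.141, -0.0, 0.715]
ft_force: [-0.1, -0.0, 0.6]
finger_gap: 0.0102
grip_force: 12.0
clock: 15.13
eef_pos: [0.6585, -0.0774, 0.1053]
eef_rot: [-3.141, 0.0, 0.715]
ft_force: [0.4, 0.2, -0.7]
finger_gap: 0.0103
grip_force: 12.0
```

View pics/w5.png

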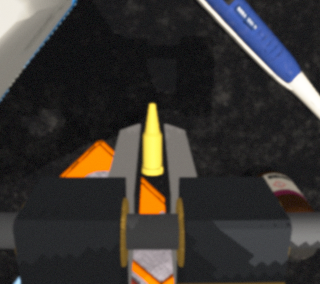

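The yellow tube is held between the fingers at crop (152,140), pointing along the fingers' plane. Next it goes to the blue pocket.

```bash

python3 -m jog '[{"delta_pos":[0,0,0.2],"rotation":[0,0,0],"hand":-1},{"delta_pos":[0,0,0.4],"rotation":[0,0,0],"hand":-1},{"delta_pos":[0,0,0.6],"rotation":[0,0,0],"hand":-1},{"delta_pos":[0,0,0.8],"rotation":[0,0,0],"hand":-1},{"delta_pos":[0,0,1],"rotation":[0,0,0],"hand":-1}]' 12 | head -2
python3 -m jog '[{"delta_pos":[0,0,0.2],"rotation":[0,0,0],"hand":-1},{"delta_pos":[0,0,0.4],"rotation":[0,0,0],"hand":-1},{"delta_pos":[0,0,0.6],"rotation":[0,0,0],"hand":-1},{"delta_pos":[0,0,0.8],"rotation":[0,0,0],"hand":-1},{"delta_pos":[0,0,1],"rotation":[0,0,0],"hand":-1}]' 12 | head -2
python3 -m jog '[{"delta_pos":[-0.06,0.2,0],"rotation":[0,0,0.02],"hand":-1},{"delta_pos":[-0.12,0.4,0],"rotation":[0,0,0.04],"hand":-1},{"delta_pos":[-0.18,0.6,0],"rotation":[0,0,0.06],"hand":-1},{"delta_pos":[-0.24,0.8,0],"rotation":[0,0,0.08],"hand":-1},{"delta_pos":[-0.3,1,0],"rotation":[0,0,0.1],"hand":-1}]' 12 | head -2
python3 -m jog '[{"delta_pos":[-0.06,0.2,0],"rotation":[0,0,0.02],"hand":-1},{"delta_pos":[-0.12,0.4,0],"rotation":[0,0,0.04],"hand":-1},{"delta_pos":[-0.18,0.6,0],"rotation":[0,0,0.06],"hand":-1},{"delta_pos":[-0.24,0.8,0],"rotation":[0,0,0.08],"hand":-1},{"delta_pos":[-0.3,1,0],"rotation":[0,0,0.1],"hand":-1}]' 12 | head -2
python3 -m jog '[{"delta_pos":[-0.06,0.2,0],"rotation":[0,0,0.02],"hand":-1},{"delta_pos":[-0.12,0.4,0],"rotation":[0,0,0.04],"hand":-1},{"delta_pos":[-0.18,0.6,0],"rotation":[0,0,0.06],"hand":-1},{"delta_pos":[-0.24,0.8,0],"rotation":[0,0,0.08],"hand":-1},{"delta_pos":[-0.3,1,0],"rotation":[0,0,0.1],"hand":-1}]' 12 | head -2
python3 -m jog '[{"delta_pos":[-0.06,0.1,0],"rotation":[0,0,0.025],"hand":-1},{"delta_pos":[-0.12,0.2,0],"rotation":[0,0,0.05],"hand":-1},{"delta_pos":[-0.18,0.3,0],"rotation":[0,0,0.08],"hand":-1},{"delta_pos":[-0.23,0.4,0],"rotation":[0,0,0.11],"hand":-1},{"delta_pos":[-0.23,0.5,0],"rotation":[0,0,0.12],"hand":-1}]' 12 | head -3
python3 -m jog '[{"delta_pos":[0,0,-0.2],"rotation":[0,0,0],"hand":-1},{"delta_pos":[0,0,-0.4],"rotation":[0,0,0],"hand":-1},{"delta_pos":[0,0,-0.6],"rotation":[0,0,0],"hand":-1},{"delta_pos":[0,0,-0.8],"rotation":[0,0,0],"hand":-1},{"delta_pos":[0,0,-1],"rotation":[0,0,0],"hand":-1}]' 12 
python3 - <<'E'
from h import *
k=r.camera_params('wrist')
p,d=r.capture('wrist');tray('wrist',p,d,k,(100,150,80),(125,255,255))
cv2.imwrite('pics/w6.png',p[:,:,::-1])
E
```

```text
clock: 15.6
eef_pos: [0.6587, -0.0775, 0.2054]
clock: 16.02
eef_pos: [0.6586, -0.0774, 0.3054]
clock: 16.43
eef_pos: [0.6283, 0.0233, 0.3044]
clock: 16.85
eef_pos: [0.5983, 0.1234, 0.3044]
clock: 17.27
eef_pos: [0.5683, 0.2234, 0.3044]
clock: 17.68
eef_pos: [0.5451, 0.2731, 0.3045]
eef_rot: [3.141, -0.0, 1.597]
clock: 18.1
eef_pos: [0.546, 0.2726, 0.2033]
eef_rot: [3.141, -0.0, 1.594]
ft_force: [0.1, -0.7, -0.3]
finger_gap: 0.0104
grip_force: 12.0
outer [527.1 308.5] [160.8 113.8] 90.0
hole [544.7 269.7] [65.  63.6] 89.8
hole [545.1 344.4] [47.7 46.4] 1.3
hole [493.  308.5] [145.8  31.3] 89.9
```

View pics/w6.png

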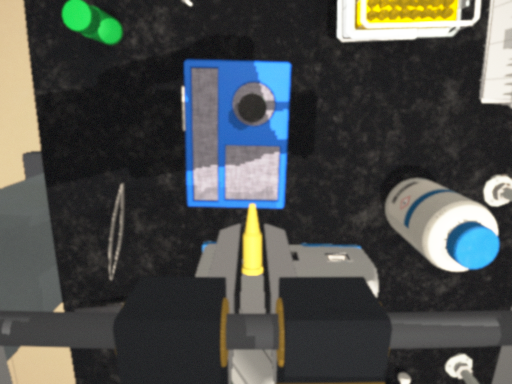

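Tray in full view: the vial stands in the well at (253,103), the pocket is at (253,172) and the slot at (205,135). The tweezers lie at (117,232).

```bash

python3 -m jog '[{"delta_pos":[0,0,-0.2],"rotation":[0,0,0],"hand":-1},{"delta_pos":[0,0,-0.4],"rotation":[0,0,0],"hand":-1},{"delta_pos":[0,0,-0.6],"rotation":[0,0,0],"hand":-1},{"delta_pos":[0,0,-0.8],"rotation":[0,0,0],"hand":-1},{"delta_pos":[0,0,-1],"rotation":[0,0,0],"hand":-1}]' 12 | head -2
python3 -m jog '[{"delta_pos":[0,0,-0.2],"rotation":[0,0,0],"hand":-1},{"delta_pos":[0,0,-0.4],"rotation":[0,0,0],"hand":-1},{"delta_pos":[0,0,-0.6],"rotation":[0,0,0],"hand":-1},{"delta_pos":[0,0,-0.75],"rotation":[0,0,0],"hand":-1},{"delta_pos":[0,0,-0.8],"rotation":[0,0,0],"hand":-1}]' 12 | head -3
python3 -m jog '[{"delta_pos":[0,0,-0.03],"rotation":[0,0,0],"hand":-1},{"delta_pos":[0,0,-0.06],"rotation":[0,0,0],"hand":-1},{"delta_pos":[0,0,-0.09],"rotation":[0,0,0],"hand":-1},{"delta_pos":[0,0,-0.12],"rotation":[0,0,0],"hand":-1},{"delta_pos":[0,0,-0.12],"rotation":[0,0,0],"hand":-1}]' 12
```

```text
clock: 18.57
eef_pos: [0.5465, 0.2727, 0.104]
clock: 18.98
eef_pos: [0.5446, 0.2721, 0.0219]
eef_rot: [-3.138, 0.001, 1.594]
clock: 19.4
eef_pos: [0.546, 0.2725, 0.0121]
eef_rot: [3.141, -0.0, 1.595]
ft_force: [0.7, 0.1, -0.3]
finger_gap: 0.0106
grip_force: 12.0
```

```bash

python3 -m jog '[{"delta_pos":[-0.01,0,-0.02],"rotation":[0,0,0],"hand":-1},{"delta_pos":[-0.01,0,-0.025],"rotation":[0,0,0],"hand":-1},{"delta_pos":[-0.01,0,-0.025],"rotation":[0,0,0],"hand":-0.7},{"delta_pos":[-0.01,0,-0.025],"rotation":[0,0,0],"hand":-0.55},{"delta_pos":[-0.01,0,-0.025],"rotation":[0,0,0],"hand":-0.5}]' 12 
python3 -m jog '[{"delta_pos":[0,0,0],"rotation":[0,0,0],"hand":-0.5},{"delta_pos":[0,0,0.1],"rotation":[0,0,0],"hand":-0.5},{"delta_pos":[0,0,0.3],"rotation":[0,0,0],"hand":-0.5},{"delta_pos":[0,0,0.6],"rotation":[0,0,0],"hand":-0.5},{"delta_pos":[0,0,1],"rotation":[0,0,0],"hand":-0.5}]' 12 
python3 -m jog '[{"delta_pos":[-0.2,0,0.2],"rotation":[0,0,0],"hand":-0.3},{"delta_pos":[-0.4,0,0.4],"rotation":[0,0,0],"hand":-0.3},{"delta_pos":[-0.6,0,0.6],"rotation":[0,0,0],"hand":-0.3},{"delta_pos":[-0.8,0,0.8],"rotation":[0,0,0],"hand":-0.3},{"delta_pos":[-1,0,1],"rotation":[0,0,0],"hand":-0.3}]' 12  | head -3
python3 - <<'E'
from h import *
p,d,k=look('wrist',['tweezers','yellow_microtube'],minconf=.2);cv2.imwrite('pics/w7.png',p[:,:,::-1])
E
```

```text
clock: 19.82
eef_pos: [0.5449, 0.2725, 0.0096]
eef_rot: [3.141, -0.0, 1.595]
ft_force: [-0.1, -1.2, -0.2]
finger_gap: 0.0222
grip_force: 0.0
clock: 20.23
eef_pos: [0.5427, 0.2718, 0.1085]
eef_rot: [-3.136, 0.001, 1.595]
ft_force: [0.6, 0.3, -0.3]
finger_gap: 0.0233
grip_force: 0.0
clock: 20.65
eef_pos: [0.4438, 0.2724, 0.2112]
eef_rot: [3.141, -0.0, 1.595]
yellow_microtube 0.67 px [173. 339.] med [0.5427 0.273  0.0196] rect 545.4 275.8 36.7 14.3 89.9 axis -88.7 ztop 0.0227 266
```

View pics/w7.png

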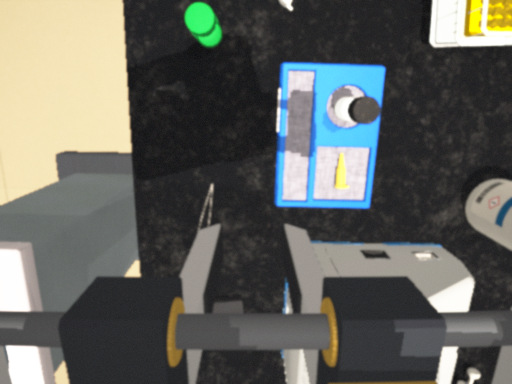

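The yellow tube lies in the pocket at (342,170) and the vial stands in the well. The tweezers are partly hidden by the left finger near (208,205), so I reposition to measure them.

```bash

python3 -m jog '[{"delta_pos":[-0.08,-0.2,0],"rotation":[0,0,0],"hand":0},{"delta_pos":[-0.16,-0.4,0],"rotation":[0,0,0],"hand":0},{"delta_pos":[-0.24,-0.6,0],"rotation":[0,0,0],"hand":0},{"delta_pos":[-0.32,-0.8,0],"rotation":[0,0,0],"hand":0},{"delta_pos":[-0.4,-1,0],"rotation":[0,0,0],"hand":0}]' 12  
python3 - <<'E'
from h import *
p,d,k=look('wrist',['tweezers'],minconf=.2);cv2.imwrite('pics/w8.png',p[:,:,::-1])
g=cv2.cvtColor(p,cv2.COLOR_RGB2GRAY)
P=cloud('wrist',d,np.ones(d.shape,bool),k)
Q=P[(P[:,2]>.005)&(P[:,2]<.015)&(abs(P[:,0]-.386)<.03)&(abs(P[:,1]-.19)<.09)]
c=Q[:,:2].mean(0);e=np.linalg.svd(Q[:,:2]-c,full_matrices=False)[2][0];s=(Q[:,:2]-c)@e
print(len(Q),c,np.degrees(np.arctan2(e[1],e[0])),c+e*s.min(),c+e*s.max(),cv2.minAreaRect((Q[:,:2]*1000).astype(np.float32)))
E
```

```text
clock: 21.22
eef_pos: [0.4045, 0.1713, 0.2082]
eef_rot: [-3.139, 0.0, 1.595]
ft_force: [-0.6, -0.9, 0.1]
finger_gap: 0.0472
grip_force: 0.0
tweezers 0.69 px [100. 245.] med [0.3939 0.2442 0.0073] rect 393.8 244.2 2.3 6.3 1.3 axis -101.4 ztop 0.0092 17
264 [0.38483929 0.1862776 ] -94.78192454311456 [0.39024954 0.25095125] [0.37766746 0.10054632] ((385.2906188964844, 172.68392944335938), (41.130706787109375, 151.55368041992188), 7.374043941497803)
```

View pics/w8.png

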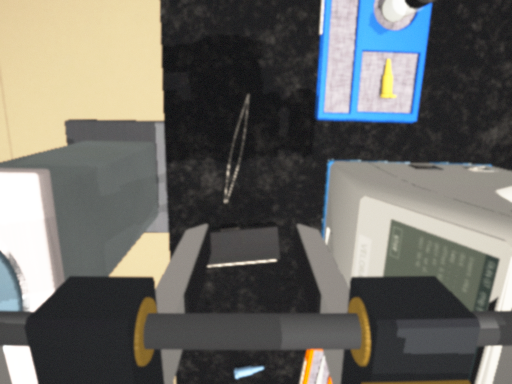

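The tweezers run from (248,95) to (226,202).

```bash
python3 - <<'E'
from h import *
k=r.camera_params('wrist')
p,d=r.capture('wrist');g=cv2.cvtColor(p,cv2.COLOR_RGB2GRAY)
W=world('wrist',[[248,95],[226,202]],z=.007,k=k);print(W,np.linalg.norm(W[1]-W[0]),W.mean(0))
m=np.zeros(d.shape,bool);m[90:208,218:254]=1;m&=g>70
Q=world('wrist',np.argwhere(m)[:,::-1],z=.007,k=k)[:,:2]
print(len(Q),cv2.minAreaRect((Q*1000).astype(np.float32)))
E
```

```text
[[0.39710259 0.25116548 0.007     ]
 [0.37364676 0.13066106 0.007     ]] 0.12276600009217571 [0.38537467 0.19091327 0.007     ]
437 ((384.53704833984375, 191.24710083007812), (124.359375, 14.307989120483398), 80.80091857910156)
```

```bash

python3 -m jog '[{"delta_pos":[-0.05,0.05,-0.2],"rotation":[0,0,-0.02],"hand":0},{"delta_pos":[-0.1,0.1,-0.4],"rotation":[0,0,-0.04],"hand":0},{"delta_pos":[-0.15,0.15,-0.6],"rotation":[0,0,-0.06],"hand":0},{"delta_pos":[-0.19,0.19,-0.8],"rotation":[0,0,-0.08],"hand":0},{"delta_pos":[-0.19,0.19,-1],"rotation":[0,0,-0.095],"hand":0}]' 12 | head -3
python3 -m jog '[{"delta_pos":[0,0,-0.2],"rotation":[0,0,0],"hand":0},{"delta_pos":[0,0,-0.4],"rotation":[0,0,0],"hand":0},{"delta_pos":[0,0,-0.6],"rotation":[0,0,0],"hand":-0.2},{"delta_pos":[0,0,-0.75],"rotation":[0,0,0],"hand":-0.2},{"delta_pos":[0,0,-0.85],"rotation":[0,0,0],"hand":-0.2}]' 12 | head -3
python3 -m jog '[{"delta_pos":[0,0,-0.03],"rotation":[0,0,0],"hand":-0.3},{"delta_pos":[0,0,-0.06],"rotation":[0,0,0],"hand":-0.3},{"delta_pos":[0,0,-0.1],"rotation":[0,0,0],"hand":-0.3},{"delta_pos":[0,0,-0.12],"rotation":[0,0,0],"hand":-0.3},{"delta_pos":[0,0,-0.12],"rotation":[0,0,0],"hand":-0.3}]' 12
```

```text
clock: 21.78
eef_pos: [0.3855, 0.1925, 0.1079]
eef_rot: [-3.141, -0.0, 1.395]
clock: 22.2
eef_pos: [0.3849, 0.1917, 0.0221]
eef_rot: [-3.138, 0.001, 1.397]
clock: 22.62
eef_pos: [0.3861, 0.1916, 0.0126]
eef_rot: [3.141, -0.0, 1.396]
ft_force: [-0.2, -0.2, 0.4]
finger_gap: 0.033
grip_force: 0.0
```

```bash

python3 -m jog '[{"delta_pos":[0,0,-0.03],"rotation":[0,0,0],"hand":-0.3},{"delta_pos":[0,0,-0.074],"rotation":[0,0,0],"hand":-0.4},{"delta_pos":[0,0,-0.074],"rotation":[0,0,0],"hand":-0.6},{"delta_pos":[0,0,-0.074],"rotation":[0,0,0],"hand":-0.8},{"delta_pos":[0,0,-0.074],"rotation":[0,0,0],"hand":-1}]' 15 | tail -5
python3 -m jog '[{"delta_pos":[0,0,0],"rotation":[0,0,0],"hand":-1},{"delta_pos":[0,0,0],"rotation":[0,0,0],"hand":-1},{"delta_pos":[0,0,0],"rotation":[0,0,0],"hand":-1},{"delta_pos":[0,0,0],"rotation":[0,0,0],"hand":-1},{"delta_pos":[0,0,0],"rotation":[0,0,0],"hand":-1}]' 15 | tail -5
python3 -m jog '[{"delta_pos":[0,0,0.1],"rotation":[0,0,0],"hand":-1},{"delta_pos":[0,0,0.3],"rotation":[0,0,0],"hand":-1},{"delta_pos":[0,0,0.5],"rotation":[0,0,0],"hand":-1},{"delta_pos":[0,0,0.75],"rotation":[0,0,0],"hand":-1},{"delta_pos":[0,0,1],"rotation":[0,0,0],"hand":-1}]' 15
python3 - <<'E'
from h import *
p,d=r.capture('wrist');cv2.imwrite('pics/w9.png',p[:,:,::-1])
E
```

```text
eef_pos: [0.3858, 0.1915, 0.0051]
eef_rot: [3.142, -0.0, 1.396]
ft_force: [0.4, 0.3, -0.5]
finger_gap: 0.0116
grip_force: 1.7
eef_pos: [0.3858, 0.1915, 0.0051]
eef_rot: [3.142, -0.0, 1.396]
ft_force: [0.3, -0.2, 0.2]
finger_gap: 0.0112
grip_force: 15.0
clock: 23.87
eef_pos: [0.3854, 0.1914, 0.1066]
eef_rot: [-3.141, 0.0, 1.396]
ft_force: [0.6, -0.1, -0.1]
finger_gap: 0.0109
grip_force: 15.0
```

View pics/w9.png

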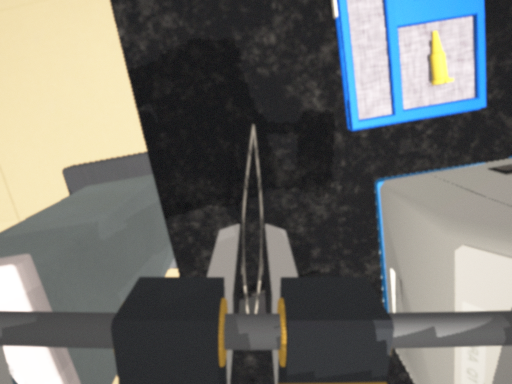

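The tweezers are held in line with the tool, their far tip at (253,125).

```bash

python3 -m jog '[{"delta_pos":[0.15,0.15,0.04],"rotation":[0,0,0.02],"hand":-1},{"delta_pos":[0.35,0.35,0.08],"rotation":[0,0,0.04],"hand":-1},{"delta_pos":[0.6,0.6,0.12],"rotation":[0,0,0.06],"hand":-1},{"delta_pos":[0.8,0.8,0.16],"rotation":[0,0,0.08],"hand":-1},{"delta_pos":[1,1,0.2],"rotation":[0,0,0.086],"hand":-1}]' 15 | head -2
python3 -m jog '[{"delta_pos":[0.02,0.05,0],"rotation":[0,0,0],"hand":-1},{"delta_pos":[0.05,0.1,0],"rotation":[0,0,0],"hand":-1},{"delta_pos":[0.07,0.14,0],"rotation":[0,0,0],"hand":-1},{"delta_pos":[0.07,0.17,0],"rotation":[0,0,0],"hand":-1},{"delta_pos":[0.07,0.17,0],"rotation":[0,0,0],"hand":-1}]' 15
python3 - <<'E'
from h import *
k=r.camera_params('wrist')
p,d=r.capture('wrist');cv2.imwrite('pics/w10.png',p[:,:,::-1])
g=cv2.cvtColor(p,cv2.COLOR_RGB2GRAY)
P=cloud('wrist',d,np.ones(d.shape,bool),k)
Q=P[(P[:,2]>.1)&(P[:,2]<.16)&(abs(P[:,0]-.493)<.02)&(P[:,1]>.325)]
for a in np.arange(.32,.38,.01):
    q=Q[(Q[:,1]>a)&(Q[:,1]<a+.01)]
    if len(q): print(round(a,2),len(q),np.median(q,0).round(4))
look('wrist',['tweezers'])
E
```

```text
clock: 24.33
eef_pos: [0.4868, 0.2927, 0.1259]
clock: 24.75
eef_pos: [0.492, 0.3083, 0.1248]
eef_rot: [-3.141, 0.0, 1.576]
ft_force: [-0.5, 0.0, 0.4]
finger_gap: 0.0111
grip_force: 15.0
0.32 39 [0.4867 0.3273 0.1287]
0.33 84 [0.4942 0.3352 0.1287]
0.34 82 [0.4909 0.345  0.1289]
0.35 89 [0.4898 0.355  0.1286]
0.36 86 [0.4908 0.3648 0.1286]
0.37 11 [0.4908 0.3706 0.1281]
```

```bash

python3 -m jog '[{"delta_pos":[0.01,0,-0.2],"rotation":[0,0,0],"hand":-1},{"delta_pos":[0.01,0,-0.4],"rotation":[0,0,0],"hand":-1},{"delta_pos":[0.01,0,-0.6],"rotation":[0,0,0],"hand":-1},{"delta_pos":[0.01,0,-0.8],"rotation":[0,0,0],"hand":-1},{"delta_pos":[0.01,0,-0.95],"rotation":[0,0,0],"hand":-1}]' 15 | head -2
python3 -m jog '[{"delta_pos":[0,0,-0.05],"rotation":[0,0,0],"hand":-1},{"delta_pos":[0,0,-0.1],"rotation":[0,0,0],"hand":-1},{"delta_pos":[0,0,-0.15],"rotation":[0,0,0],"hand":-1},{"delta_pos":[0,0,-0.17],"rotation":[0,0,0],"hand":-1},{"delta_pos":[0,0,-0.17],"rotation":[0,0,0],"hand":-1}]' 15
```

```text
clock: 25.32
eef_pos: [0.4928, 0.3077, 0.0284]
clock: 25.73
eef_pos: [0.494, 0.3085, 0.0133]
eef_rot: [3.141, -0.0, 1.576]
ft_force: [0.4, -0.7, -0.7]
finger_gap: 0.0115
grip_force: 15.0
```

Lower 2 mm further, then open gently.

```bash

python3 -m jog '[{"delta_pos":[-0.01,0,-0.01],"rotation":[0,0,0],"hand":-1},{"delta_pos":[-0.01,0,-0.02],"rotation":[0,0,0],"hand":-1},{"delta_pos":[-0.01,0,-0.02],"rotation":[0,0,0],"hand":-0.8},{"delta_pos":[-0.01,0,-0.02],"rotation":[0,0,0],"hand":-0.65},{"delta_pos":[-0.01,0,-0.02],"rotation":[0,0,0],"hand":-0.5}]' 15 | tail -5
python3 -m jog '[{"delta_pos":[0,0,0],"rotation":[0,0,0],"hand":-0.5},{"delta_pos":[0,0,0.1],"rotation":[0,0,0],"hand":-0.5},{"delta_pos":[0,0,0.3],"rotation":[0,0,0],"hand":-0.5},{"delta_pos":[0,0,0.6],"rotation":[0,0,0],"hand":-0.5},{"delta_pos":[0,0,1],"rotation":[0,0,0],"hand":-0.5}]' 15 | head -2
python3 -m jog '[{"delta_pos":[-0.2,-0.2,0.2],"rotation":[0,0,0],"hand":-0.3},{"delta_pos":[-0.4,-0.4,0.4],"rotation":[0,0,0],"hand":-0.3},{"delta_pos":[-0.6,-0.6,0.6],"rotation":[0,0,0],"hand":-0.3},{"delta_pos":[-0.8,-0.8,0.8],"rotation":[0,0,0],"hand":-0.3},{"delta_pos":[-1,-1,1],"rotation":[0,0,0],"hand":-0.3}]' 15  | head -3
python3 - <<'E'
from h import *
p,d,k=look('wrist',['tweezers','yellow_microtube'],minconf=.2);cv2.imwrite('pics/w11.png',p[:,:,::-1])
E
```

```text
eef_pos: [0.493, 0.3086, 0.0113]
eef_rot: [3.141, -0.0, 1.576]
ft_force: [0.8, -0.2, -0.5]
finger_gap: 0.0199
grip_force: 0.0
clock: 26.57
eef_pos: [0.4908, 0.3076, 0.1102]
clock: 26.98
eef_pos: [0.3916, 0.2077, 0.2125]
eef_rot: [3.141, -0.0, 1.577]
tweezers 0.9 px [ 50. 350.] med [0.4942 0.3303 0.017 ] rect 493.9 308.4 13.6 120.1 0.1 axis -89.5 ztop 0.02 497
yellow_microtube 0.79 px [116. 391.] med [0.5431 0.2679 0.02  ] rect 546.6 272.4 39.5 17.5 89.9 axis -90.1 ztop 0.0236 355
```

View pics/w11.png

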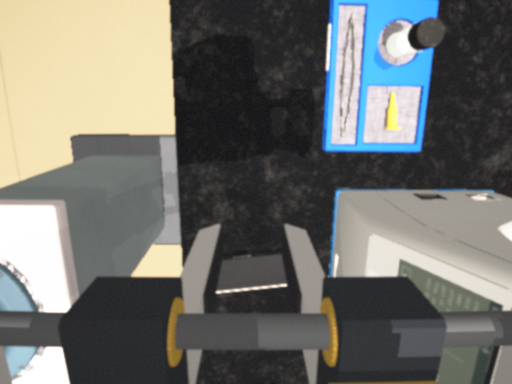

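The blue kit is complete: tweezers in the slot at (348,75), tube at (392,110), vial at (405,40). Next is the dye bottle, going over the instrument at z = 0.30.

```bash

python3 -m jog '[{"delta_pos":[0.05,-0.2,0.18],"rotation":[0,0,0],"hand":0.36},{"delta_pos":[0.1,-0.4,0.36],"rotation":[0,0,0],"hand":0.36},{"delta_pos":[0.2,-0.6,0.54],"rotation":[0,0,0],"hand":0.36},{"delta_pos":[0.35,-0.8,0.72],"rotation":[0,0,0],"hand":0.36},{"delta_pos":[0.5,-1,0.9],"rotation":[0,0,0],"hand":0.36}]' 15  | head -2
python3 -m jog '[{"delta_pos":[0.1,-0.2,0],"rotation":[0,0,0],"hand":0.36},{"delta_pos":[0.2,-0.4,0],"rotation":[0,0,0],"hand":0.36},{"delta_pos":[0.3,-0.6,0],"rotation":[0,0,0],"hand":0.36},{"delta_pos":[0.4,-0.8,0],"rotation":[0,0,0],"hand":0.36},{"delta_pos":[0.5,-1,0],"rotation":[0,0,0],"hand":0.36}]' 15  | head -2
python3 -m jog '[{"delta_pos":[0.1,-0.2,0],"rotation":[0,0,0],"hand":0.36},{"delta_pos":[0.2,-0.4,0],"rotation":[0,0,0],"hand":0.36},{"delta_pos":[0.3,-0.6,0],"rotation":[0,0,0],"hand":0.36},{"delta_pos":[0.4,-0.8,0],"rotation":[0,0,0],"hand":0.36},{"delta_pos":[0.5,-1,0],"rotation":[0,0,0],"hand":0.36}]' 15  | head -2
python3 -m jog '[{"delta_pos":[0.1,-0.2,0],"rotation":[0,0,0],"hand":0.36},{"delta_pos":[0.2,-0.4,0],"rotation":[0,0,0],"hand":0.36},{"delta_pos":[0.3,-0.6,0],"rotation":[0,0,0],"hand":0.36},{"delta_pos":[0.4,-0.8,0],"rotation":[0,0,0],"hand":0.36},{"delta_pos":[0.5,-1,0],"rotation":[0,0,0],"hand":0.36}]' 15  | head -2
python3 -m jog '[{"delta_pos":[0.1,-0.05,0],"rotation":[0,0,0],"hand":0.36},{"delta_pos":[0.2,-0.1,0],"rotation":[0,0,0],"hand":0.36},{"delta_pos":[0.3,-0.15,0],"rotation":[0,0,0],"hand":0.36},{"delta_pos":[0.4,-0.2,0],"rotation":[0,0,0],"hand":0.36},{"delta_pos":[0.5,-0.2,0],"rotation":[0,0,0],"hand":0.36}]' 15  | head -3
python3 - <<'E'
from h import *
p,d,k=look('wrist',['dye_bottle','orange_tray'],minconf=.2);cv2.imwrite('pics/w12.png',p[:,:,::-1])
look('wrist',['dye_bottle'],zmin=.072)
tray('wrist',p,d,k,(5,150,120),(18,255,255))
P=cloud('wrist',d,np.ones(d.shape,bool),k)
q=P[(P[:,2]>.02)&(P[:,2]<.3)&(P[:,1]<-.26)&(P[:,0]>.45)&(P[:,0]<.8)];print('box',len(q),np.percentile(q,[1,50,99],0).round(3).tolist())
q=P[(P[:,2]>.008)&(P[:,2]<.04)&(P[:,1]<-.1)&(P[:,1]>-.3)&(P[:,0]>.69)&(P[:,0]<.8)];print('pip',len(q),np.percentile(q,[1,50,99],0).round(3).tolist())
E
```

```text
clock: 27.55
eef_pos: [0.4434, 0.108, 0.301]
clock: 27.97
eef_pos: [0.4936, 0.0078, 0.2997]
clock: 28.38
eef_pos: [0.5437, -0.0923, 0.2994]
clock: 28.8
eef_pos: [0.5938, -0.1922, 0.299]
clock: 29.22
eef_pos: [0.6438, -0.2121, 0.2987]
eef_rot: [-3.139, -0.001, 1.576]
dye_bottle 0.65 px [166. 264.] med [ 0.6568 -0.2162  0.0675] rect 660.9 -228.1 44.1 58.1 25.3 axis -85.5 ztop 0.0793 1141
orange_tray 0.92 px [105. 177.] med [ 0.5381 -0.1382  0.0068] rect 533.2 -145.4 162.9 114.4 85.2 axis -91.1 ztop 0.0115 9325
dye_bottle 0.59 px [167. 264.] med [ 0.6559 -0.2218  0.0791] rect 656.0 -222.5 24.0 25.0 0.6 axis -87.5 ztop 0.0805 356
outer [ 534.3 -145.1] [161.9 114.5] 85.2
hole [ 534.2 -148.3] [152.1 111.4] 84.6
hole [ 556.3 -103.3] [76.2 61.5] 79.1
box 9663 [[0.548, -0.422, 0.024], [0.616, -0.361, 0.151], [0.693, -0.349, 0.228]]
pip 1400 [[0.735, -0.262, 0.01], [0.743, -0.147, 0.018], [0.758, -0.101, 0.025]]
```

View pics/w12.png

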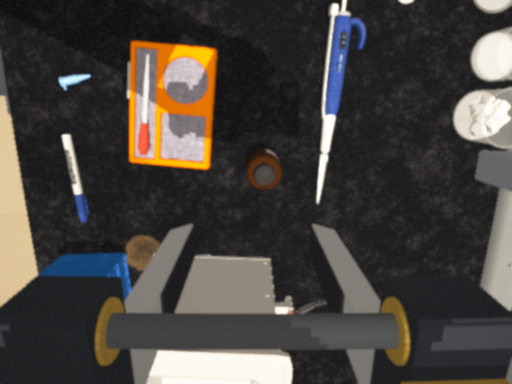

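The bottle's cap is at (265,175), measured (0.656, -0.2225). The orange tray, with the dropper in its slot, is at (173,105), and the pipette's tip stays clear at (320,190).

```bash

python3 -m jog '[{"delta_pos":[0.03,-0.03,-0.2],"rotation":[0,0,0],"hand":0.36},{"delta_pos":[0.06,-0.06,-0.4],"rotation":[0,0,0],"hand":0.36},{"delta_pos":[0.1,-0.1,-0.6],"rotation":[0,0,0],"hand":0.36},{"delta_pos":[0.125,-0.105,-0.8],"rotation":[0,0,0],"hand":0.36},{"delta_pos":[0.125,-0.105,-1],"rotation":[0,0,0],"hand":0.36}]' 25  | head -2
python3 -m jog '[{"delta_pos":[0,0,-0.2],"rotation":[0,0,0],"hand":0.36},{"delta_pos":[0,0,-0.4],"rotation":[0,0,0],"hand":0.36},{"delta_pos":[0,0,-0.6],"rotation":[0,0,0],"hand":0.36},{"delta_pos":[0,0,-0.8],"rotation":[0,0,0],"hand":0.36},{"delta_pos":[0,0,-0.9],"rotation":[0,0,0],"hand":0.36}]' 25
python3 - <<'E'
from h import *
p,d,k=look('wrist',['dye_bottle'],zmin=.072)
P=cloud('wrist',d,np.ones(d.shape,bool),k)
q=P[(P[:,2]>.074)&(P[:,2]<.085)&(np.hypot(P[:,0]-.656,P[:,1]+.2225)<.025)];print(len(q),cv2.minEnclosingCircle((q[:,:2]*1000).astype(np.float32)))
E
```

```text
clock: 29.88
eef_pos: [0.6552, -0.222, 0.2001]
clock: 30.3
eef_pos: [0.6536, -0.2211, 0.108]
eef_rot: [-3.138, -0.002, 1.576]
ft_force: [-0.3, -0.4, 0.0]
finger_gap: 0.0639
grip_force: 0.0
dye_bottle 0.86 px [205. 261.] med [ 0.6558 -0.2211  0.0773] rect 655.9 -221.9 24.8 24.7 47.2 axis -88.0 ztop 0.0784 1152
1121 ((656.2088623046875, -222.29612731933594), 12.880359649658203)
```

```bash

python3 -m jog '[{"delta_pos":[0,0,-0.2],"rotation":[0,0,0],"hand":0.36},{"delta_pos":[0,0,-0.4],"rotation":[0,0,0],"hand":0.36},{"delta_pos":[0,0,-0.6],"rotation":[0,0,0],"hand":0.36},{"delta_pos":[0,0,-0.8],"rotation":[0,0,0],"hand":0.36},{"delta_pos":[0,0,-0.9],"rotation":[0,0,0],"hand":0.36}]' 25 | head -2
python3 -m jog '[{"delta_pos":[0,0,0],"rotation":[0,0,0],"hand":0.1},{"delta_pos":[0,0,0],"rotation":[0,0,0],"hand":-0.1},{"delta_pos":[0,0,0],"rotation":[0,0,0],"hand":-0.3},{"delta_pos":[0,0,0],"rotation":[0,0,0],"hand":-0.3},{"delta_pos":[0,0,0],"rotation":[0,0,0],"hand":-0.3}]' 25
python3 -m jog '[{"delta_pos":[0,0,0.05],"rotation":[0,0,0],"hand":-0.3},{"delta_pos":[0,0,0.2],"rotation":[0,0,0],"hand":-0.3},{"delta_pos":[0,0,0.4],"rotation":[0,0,0],"hand":-0.3},{"delta_pos":[0,0,0.65],"rotation":[0,0,0],"hand":-0.3},{"delta_pos":[0,0,0.9],"rotation":[0,0,0],"hand":-0.3}]' 25
python3 -m jog '[{"delta_pos":[0,0.05,0.05],"rotation":[0,0,0],"hand":-0.3},{"delta_pos":[0,0.1,0.1],"rotation":[0,0,0],"hand":-0.3},{"delta_pos":[-0.05,0.2,0.2],"rotation":[0,0,0],"hand":-0.3},{"delta_pos":[-0.15,0.3,0.25],"rotation":[0,0,0],"hand":-0.3},{"delta_pos":[-0.25,0.4,0.3],"rotation":[0,0,0],"hand":-0.3}]' 25
python3 - <<'E'
from h import *
p,d,k=look('wrist',['orange_tray','dye_bottle'])
cv2.imwrite('pics/w13.png',p[:,:,::-1])
tray('wrist',p,d,k,(5,150,120),(18,255,255))
E
```

```text
clock: 30.82
eef_pos: [0.6549, -0.2218, 0.0201]
clock: 31.23
eef_pos: [0.6568, -0.2228, 0.0234]
eef_rot: [3.138, 0.002, 1.576]
ft_force: [0.9, -0.1, 4.1]
finger_gap: 0.0427
grip_force: 25.0
clock: 31.65
eef_pos: [0.6548, -0.2218, 0.1126]
eef_rot: [-3.141, -0.0, 1.576]
ft_force: [0.1, 0.0, -1.3]
finger_gap: 0.0427
grip_force: 25.0
clock: 32.07
eef_pos: [0.6291, -0.1807, 0.1398]
eef_rot: [-3.139, -0.001, 1.577]
ft_force: [0.3, 0.2, -1.4]
finger_gap: 0.0427
grip_force: 25.0
orange_tray 0.65 px [137. 154.] med [ 0.5356 -0.1334  0.0078] rect 530.0 -142.4 158.9 116.0 84.9 axis -92.1 ztop 0.0124 19749
dye_bottle 0.89 px [252. 252.] med [ 0.6272 -0.1681  0.1846] rect 643.0 -236.8 48.0 165.2 17.1 axis -5.6 ztop 0.1965 8713
outer [ 532.8 -140. ] [153.9 113.2] 85.1
hole [ 520.1 -110.6] [9.6 6.3] 85.7
hole [585.1 -80.9] [8.7 5.9] 43.0
hole [ 553.3 -102.4] [74.4 60.6] 85.7
```

View pics/w13.png

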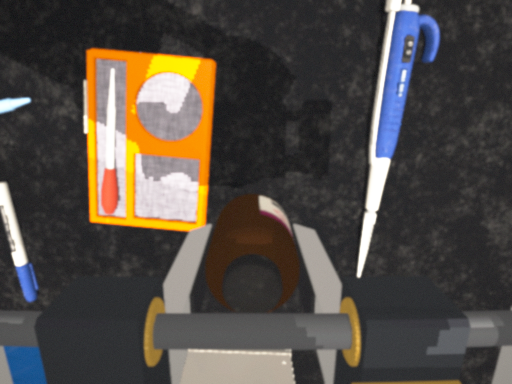

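The bottle is held at (252,240). The well spans columns 136–202 and rows 71–140, and the pocket's corners are roughly (136,155), (199,159), (195,221), (133,217).

```bash
python3 - <<'E'
from h import *
k=r.camera_params('wrist')
print(world('wrist',[[169,71],[169,140],[136,105.5],[202,105.5],[169,105.5],[136,155],[199,159],[195,221],[133,217],[166,188]],z=.01,k=k).round(4),r.sense()['eef_pos'])
E
```

```text
[[ 0.5561 -0.081   0.01  ]
 [ 0.553  -0.1405  0.01  ]
 [ 0.5253 -0.1101  0.01  ]
 [ 0.5839 -0.11    0.01  ]
 [ 0.5546 -0.1101  0.01  ]
 [ 0.5218 -0.1542  0.01  ]
 [ 0.5797 -0.1577  0.01  ]
 [ 0.5738 -0.2179  0.01  ]
 [ 0.514  -0.2143  0.01  ]
 [ 0.5477 -0.1853  0.01  ]] [ 0.62947536 -0.18087435  0.14004499]
```

```bash

python3 -m jog '[{"delta_pos":[-0.1,0.1,0],"rotation":[0,0,0],"hand":-0.3},{"delta_pos":[-0.25,0.25,0],"rotation":[0,0,0],"hand":-0.3},{"delta_pos":[-0.45,0.4,0],"rotation":[0,0,0],"hand":-0.3},{"delta_pos":[-0.65,0.6,0],"rotation":[0,0,0],"hand":-0.3},{"delta_pos":[-0.755,0.7,0],"rotation":[0,0,0],"hand":-0.3}]' 25 | head -2
python3 -m jog '[{"delta_pos":[0,0,-0.15],"rotation":[0,0,0],"hand":-0.3},{"delta_pos":[0,0,-0.35],"rotation":[0,0,0],"hand":-0.3},{"delta_pos":[0,0,-0.6],"rotation":[0,0,0],"hand":-0.3},{"delta_pos":[0,0,-0.8],"rotation":[0,0,0],"hand":-0.3},{"delta_pos":[0,0,-0.95],"rotation":[0,0,0],"hand":-0.3}]' 25 | head -2
python3 -m jog '[{"delta_pos":[0,0,-0.03],"rotation":[0,0,0],"hand":-0.3},{"delta_pos":[0,0,-0.06],"rotation":[0,0,0],"hand":-0.3},{"delta_pos":[0,0,-0.1],"rotation":[0,0,0],"hand":-0.3},{"delta_pos":[0,0,-0.12],"rotation":[0,0,0],"hand":-0.3},{"delta_pos":[0,0,-0.13],"rotation":[0,0,0],"hand":-0.3}]' 25
python3 -m jog '[{"delta_pos":[0,0,0],"rotation":[0,0,0],"hand":-0.3},{"delta_pos":[0,0,0],"rotation":[0,0,0],"hand":-0.3},{"delta_pos":[0,0,0],"rotation":[0,0,0],"hand":-0.3},{"delta_pos":[0,0,0],"rotation":[0,0,0],"hand":-0.3},{"delta_pos":[0,0,0],"rotation":[0,0,0],"hand":-0.3}]' 25
```

```text
clock: 32.63
eef_pos: [0.5527, -0.1104, 0.1393]
clock: 33.05
eef_pos: [0.5535, -0.1117, 0.043]
clock: 33.47
eef_pos: [0.5553, -0.1123, 0.0336]
eef_rot: [3.141, 0.0, 1.576]
ft_force: [0.6, -0.6, -1.3]
finger_gap: 0.0428
grip_force: 25.0
clock: 33.88
eef_pos: [0.5549, -0.1121, 0.0333]
eef_rot: [3.141, 0.0, 1.576]
ft_force: [0.8, 0.7, -1.6]
finger_gap: 0.0429
grip_force: 25.0
```

```bash

python3 -m jog '[{"delta_pos":[0,0.01,-0.01],"rotation":[0,0,0],"hand":-0.3},{"delta_pos":[0,0.01,-0.02],"rotation":[0,0,0],"hand":-0.3},{"delta_pos":[0,0.01,-0.035],"rotation":[0,0,0],"hand":-0.3},{"delta_pos":[0,0.01,-0.045],"rotation":[0,0,0],"hand":-0.3},{"delta_pos":[0,0.01,-0.055],"rotation":[0,0,0],"hand":-0.3}]' 25
python3 -m jog '[{"delta_pos":[0,0,0],"rotation":[0,0,0],"hand":-0.1},{"delta_pos":[0,0,0],"rotation":[0,0,0],"hand":-0.05},{"delta_pos":[0,0,0],"rotation":[0,0,0],"hand":0.05},{"delta_pos":[0,0,0],"rotation":[0,0,0],"hand":0.2},{"delta_pos":[0,0,0],"rotation":[0,0,0],"hand":0.3}]' 25
python3 -m jog '[{"delta_pos":[0,0,0],"rotation":[0,0,0],"hand":0.3},{"delta_pos":[0,0,0.1],"rotation":[0,0,0],"hand":0.3},{"delta_pos":[0,0,0.3],"rotation":[0,0,0],"hand":0.3},{"delta_pos":[0,0,0.6],"rotation":[0,0,0],"hand":0.3},{"delta_pos":[0,0,1],"rotation":[0,0,0],"hand":0.3}]' 25 | head -2
python3 - <<'E'
from h import *
look('wrist',['dye_bottle'],zmin=.075);look('top',['dye_bottle','blue_microtube'],zmin=.0)
E
```

```text
clock: 34.3
eef_pos: [0.5547, -0.1109, 0.0283]
eef_rot: [-3.14, -0.0, 1.576]
ft_force: [-5.4, 2.4, 12.6]
finger_gap: 0.0426
grip_force: 25.0
clock: 34.72
eef_pos: [0.5548, -0.111, 0.0274]
eef_rot: [-3.142, -0.0, 1.576]
ft_force: [0.8, 0.0, 0.4]
finger_gap: 0.0586
grip_force: 0.0
clock: 35.13
eef_pos: [0.5528, -0.1102, 0.1266]
dye_bottle 0.7 px [200. 252.] med [ 0.5605 -0.1088  0.0845] rect 560.5 -112.3 42.1 42.4 60.3 axis 2.6 ztop 0.0953 2670
dye_bottle 0.39 px [208. 198.] med [ 0.5273 -0.1206  0.1736] rect 527.3 -120.4 0.9 0.2 69.6 axis -114.7 ztop 0.1748 5
```

```bash

python3 -m jog '[{"delta_pos":[0,0,0.2],"rotation":[0,0,0],"hand":0},{"delta_pos":[0,0,0.4],"rotation":[0,0,0],"hand":0},{"delta_pos":[0,0,0.6],"rotation":[0,0,0],"hand":0},{"delta_pos":[0,0,0.75],"rotation":[0,0,0],"hand":0},{"delta_pos":[0,0,0.9],"rotation":[0,0,0],"hand":0}]' 12 | head -2
python3 -m jog '[{"delta_pos":[-0.2,0,0],"rotation":[0,0,-0.045],"hand":0},{"delta_pos":[-0.4,0,0],"rotation":[0,0,-0.09],"hand":0},{"delta_pos":[-0.6,0,0],"rotation":[0,0,-0.135],"hand":0},{"delta_pos":[-0.8,0,0],"rotation":[0,0,-0.18],"hand":0},{"delta_pos":[-1,0,0],"rotation":[0,0,-0.22],"hand":0}]' 12 | head -2
python3 -m jog '[{"delta_pos":[-0.2,0,0],"rotation":[0,0,-0.045],"hand":0},{"delta_pos":[-0.4,0,0],"rotation":[0,0,-0.09],"hand":0},{"delta_pos":[-0.6,0,0],"rotation":[0,0,-0.135],"hand":0},{"delta_pos":[-0.7,0,0],"rotation":[0,0,-0.18],"hand":0},{"delta_pos":[-0.8,0,0],"rotation":[0,0,-0.22],"hand":0}]' 12 | head -2
python3 -m jog '[{"delta_pos":[0,0,-0.1],"rotation":[0,0,-0.045],"hand":0},{"delta_pos":[0,0,-0.2],"rotation":[0,0,-0.09],"hand":0},{"delta_pos":[0,0,-0.3],"rotation":[0,0,-0.135],"hand":0},{"delta_pos":[0,0,-0.4],"rotation":[0,0,-0.18],"hand":0},{"delta_pos":[0,0,-0.5],"rotation":[0,0,-0.22],"hand":0}]' 12
python3 - <<'E'
from h import *
p,d,k=tube('wrist',(85,50,80),(115,255,255),[.4086,-.1094])
cv2.imwrite('pics/w14.png',p[:,:,::-1])
look('wrist',['dye_bottle','dropper','blue_microtube'])
tray('wrist',p,d,k,(5,150,120),(18,255,255))
E
```

```text
clock: 35.8
eef_pos: [0.5539, -0.1107, 0.2165]
clock: 36.22
eef_pos: [0.4529, -0.1104, 0.2155]
clock: 36.63
eef_pos: [0.3731, -0.1104, 0.2157]
clock: 37.05
eef_pos: [0.3737, -0.1104, 0.1654]
eef_rot: [-3.139, 0.003, 0.189]
ft_force: [-0.3, -0.4, 0.1]
finger_gap: 0.047
grip_force: 0.0
tube 289 ends [ 0.4264 -0.1029] [ 0.3852 -0.1138] ang -165.2
  s-0.024 o -0.0029..0.0038 mid [ 0.424 -0.104]
  s-0.019 o -0.0034..0.0045 mid [ 0.4188 -0.1055]
  s-0.013 o -0.0047..0.0051 mid [ 0.4136 -0.1065]
  s-0.008 o -0.0061..0.0059 mid [ 0.4084 -0.1076]
  s-0.003 o -0.0064..0.0057 mid [ 0.4031 -0.1087]
  s0.003 o -0.0068..0.0054 mid [ 0.3979 -0.1097]
  s0.008 o -0.0082..0.0078 mid [ 0.3929 -0.1116]
  s0.013 o -0.0084..0.0097 mid [ 0.3879 -0.1137]
dropper 0.92 px [ 59. 341.] med [ 0.4979 -0.1678  0.0164] rect 501.8 -145.4 132.8 15.7 81.8 axis -95.7 ztop 0.0223 1298
blue_microtube 0.65 px [149. 256.] med [ 0.4018 -0.1076  0.011 ] rect 406.4 -108.7 37.4 14.0 11.5 axis -167.1 ztop 0.0139 377
outer [ 495.2 -188.6] [42.4 12.2] 85.5
```

View pics/w14.png

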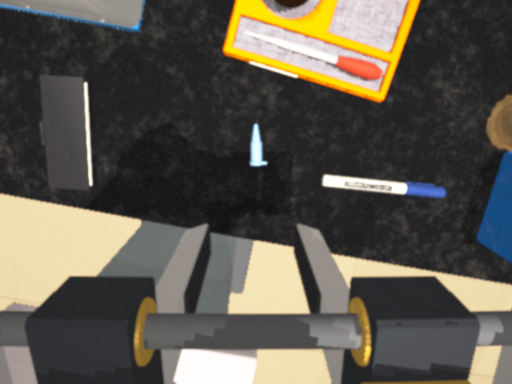

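The blue tube is at (257,147), tip toward tool +x. The dropper is undisturbed in its slot, and the marker is at (385,186).

```bash

python3 -m jog '[{"delta_pos":[0.1,0.01,-0.2],"rotation":[0,0,0.012],"hand":0},{"delta_pos":[0.2,0.02,-0.4],"rotation":[0,0,0.012],"hand":0},{"delta_pos":[0.3,0.027,-0.6],"rotation":[0,0,0.012],"hand":0},{"delta_pos":[0.325,0.027,-0.8],"rotation":[0,0,0.012],"hand":0},{"delta_pos":[0.325,0.027,-1],"rotation":[0,0,0.012],"hand":0}]' 12 | head -2
python3 -m jog '[{"delta_pos":[0,0,-0.15],"rotation":[0,0,0],"hand":-0.2},{"delta_pos":[0,0,-0.3],"rotation":[0,0,0],"hand":-0.3},{"delta_pos":[0,0,-0.45],"rotation":[0,0,0],"hand":-0.3},{"delta_pos":[0,0,-0.5],"rotation":[0,0,0],"hand":-0.3},{"delta_pos":[0,0,-0.5],"rotation":[0,0,0],"hand":-0.3}]' 12
```

```text
clock: 37.72
eef_pos: [0.4084, -0.1086, 0.0674]
clock: 38.13
eef_pos: [0.4066, -0.108, 0.0168]
eef_rot: [-3.14, 0.002, 0.22]
ft_force: [-0.3, 1.1, -0.1]
finger_gap: 0.0326
grip_force: 0.0
```

```bash

python3 -m jog '[{"delta_pos":[0,0,-0.03],"rotation":[0,0,0],"hand":-0.3},{"delta_pos":[0,0,-0.06],"rotation":[0,0,0],"hand":-0.3},{"delta_pos":[0,0,-0.09],"rotation":[0,0,0],"hand":-0.3},{"delta_pos":[0,0,-0.12],"rotation":[0,0,0],"hand":-0.3},{"delta_pos":[0,0,-0.12],"rotation":[0,0,0],"hand":-0.4}]' 12 | head -2
python3 -m jog '[{"delta_pos":[0,0,0],"rotation":[0,0,0],"hand":-0.6},{"delta_pos":[0,0,0],"rotation":[0,0,0],"hand":-0.8},{"delta_pos":[0,0,0],"rotation":[0,0,0],"hand":-1},{"delta_pos":[0,0,0],"rotation":[0,0,0],"hand":-1},{"delta_pos":[0,0,0],"rotation":[0,0,0],"hand":-1}]' 12
python3 -m jog '[{"delta_pos":[0,0,0],"rotation":[0,0,0],"hand":-1},{"delta_pos":[0,0,0.1],"rotation":[0,0,0],"hand":-1},{"delta_pos":[0,0,0.3],"rotation":[0,0,0],"hand":-1},{"delta_pos":[0,0,0.6],"rotation":[0,0,0],"hand":-1},{"delta_pos":[0,0,1],"rotation":[0,0,0],"hand":-1}]' 12
python3 - <<'E'
from h import *
p,d,k=look('wrist',['blue_microtube','dye_bottle'])
tray('wrist',p,d,k,(5,150,120),(18,255,255))
E
```

```text
clock: 38.55
eef_pos: [0.4071, -0.1082, 0.0053]
clock: 38.97
eef_pos: [0.4074, -0.1084, 0.0057]
eef_rot: [3.141, -0.0, 0.219]
ft_force: [-0.0, -0.0, 0.9]
finger_gap: 0.0098
grip_force: 12.0
clock: 39.38
eef_pos: [0.4053, -0.1072, 0.1051]
eef_rot: [-3.138, 0.004, 0.219]
ft_force: [1.4, -0.4, -0.3]
finger_gap: 0.0098
grip_force: 12.0
blue_microtube 0.78 px [249. 253.] med [ 0.4072 -0.1108  0.1191] rect 401.5 -112.7 57.2 13.4 13.5 axis -167.6 ztop 0.1218 1054
dye_bottle 0.92 px [ 11. 303.] med [ 0.5418 -0.1148  0.0715] rect 551.7 -121.2 24.7 53.2 10.1 axis -86.0 ztop 0.0847 1829
outer [ 508.2 -149.1] [152.2  30.9] 83.7
```

```bash

python3 -m jog '[{"delta_pos":[0.1,-0.15,0.2],"rotation":[0,0,-0.03],"hand":-1},{"delta_pos":[0.3,-0.3,0.4],"rotation":[0,0,-0.06],"hand":-1},{"delta_pos":[0.5,-0.45,0.5],"rotation":[0,0,-0.09],"hand":-1},{"delta_pos":[0.7,-0.6,0.5],"rotation":[0,0,-0.12],"hand":-1},{"delta_pos":[0.9,-0.77,0.5],"rotation":[0,0,-0.143],"hand":-1}]' 12 | head -3
python3 -m jog '[{"delta_pos":[0.15,0,0],"rotation":[0,0,0],"hand":-1},{"delta_pos":[0.3,0,0],"rotation":[0,0,0],"hand":-1},{"delta_pos":[0.4,0,0],"rotation":[0,0,0],"hand":-1},{"delta_pos":[0.5,0,0],"rotation":[0,0,0],"hand":-1},{"delta_pos":[0.5,0,0],"rotation":[0,0,0],"hand":-1}]' 12
python3 - <<'E'
from h import *
p,d,k=look('top',['dye_bottle'],zmin=.0)
tube('top',(85,50,80),(115,255,255),[.547,-.186])
E
```

```text
clock: 39.95
eef_pos: [0.4979, -0.1857, 0.1551]
eef_rot: [-3.141, 0.001, -0.083]
clock: 40.37
eef_pos: [0.548, -0.185, 0.1548]
eef_rot: [-3.141, 0.001, -0.08]
ft_force: [0.6, -0.3, 0.8]
finger_gap: 0.0097
grip_force: 12.0
dye_bottle few
dye_bottle 0.54 px [179. 346.] med [ 0.5524 -0.1056  0.0718] rect 558.2 -116.0 44.2 57.7 30.7 axis 115.2 ztop 0.0847 294
```

```bash

python3 -m jog '[{"delta_pos":[0,-0.01,-0.2],"rotation":[0,0,0],"hand":-1},{"delta_pos":[0,-0.01,-0.4],"rotation":[0,0,0],"hand":-1},{"delta_pos":[0,-0.01,-0.6],"rotation":[0,0,0],"hand":-1},{"delta_pos":[0,-0.01,-0.8],"rotation":[0,0,0],"hand":-1},{"delta_pos":[0,-0.01,-1],"rotation":[0,0,0],"hand":-1}]' 12 | head -2
python3 -m jog '[{"delta_pos":[0,0,-0.1],"rotation":[0,0,0],"hand":-1},{"delta_pos":[0,0,-0.2],"rotation":[0,0,0],"hand":-1},{"delta_pos":[0,0,-0.3],"rotation":[0,0,0],"hand":-1},{"delta_pos":[0,0,-0.37],"rotation":[0,0,0],"hand":-1},{"delta_pos":[0,0,-0.37],"rotation":[0,0,0],"hand":-1}]' 12
```

```text
clock: 40.93
eef_pos: [0.5466, -0.1862, 0.0549]
clock: 41.35
eef_pos: [0.5466, -0.186, 0.0174]
eef_rot: [-3.141, 0.002, -0.08]
ft_force: [0.4, -0.4, -0.6]
finger_gap: 0.0097
grip_force: 12.0
```

```bash

python3 -m jog '[{"delta_pos":[0,0,-0.02],"rotation":[0,0,0],"hand":-1},{"delta_pos":[0,0,-0.04],"rotation":[0,0,0],"hand":-1},{"delta_pos":[0,0,-0.06],"rotation":[0,0,0],"hand":-1},{"delta_pos":[0,0,-0.065],"rotation":[0,0,0],"hand":-1},{"delta_pos":[0,0,-0.065],"rotation":[0,0,0],"hand":-1}]' 12 
python3 -m jog '[{"delta_pos":[0,0,0],"rotation":[0,0,0],"hand":-0.8},{"delta_pos":[0,0,0],"rotation":[0,0,0],"hand":-0.7},{"delta_pos":[0,0,0],"rotation":[0,0,0],"hand":-0.55},{"delta_pos":[0,0,0],"rotation":[0,0,0],"hand":-0.5},{"delta_pos":[0,0,0],"rotation":[0,0,0],"hand":-0.5}]' 12 | tail -3
python3 -m jog '[{"delta_pos":[0,0,0.05],"rotation":[0,0,0],"hand":-0.5},{"delta_pos":[0,0,0.15],"rotation":[0,0,0],"hand":-0.5},{"delta_pos":[0,0,0.4],"rotation":[0,0,0],"hand":-0.5},{"delta_pos":[0,0,0.7],"rotation":[0,0,0],"hand":-0.5},{"delta_pos":[0,0,1],"rotation":[0,0,0],"hand":-0.5}]' 12 | head -2
python3 -m jog '[{"delta_pos":[-0.2,0,0.2],"rotation":[0,0,0],"hand":-0.5},{"delta_pos":[-0.4,0,0.4],"rotation":[0,0,0],"hand":-0.5},{"delta_pos":[-0.6,0,0.6],"rotation":[0,0,0],"hand":-0.5},{"delta_pos":[-0.8,0,0.8],"rotation":[0,0,0],"hand":-0.5},{"delta_pos":[-1,0,1],"rotation":[0,0,0],"hand":-0.5}]' 12 | head -2
python3 -m jog '[{"delta_pos":[-0.2,-0.2,0],"rotation":[0,0,0],"hand":-0.5},{"delta_pos":[-0.4,-0.4,0],"rotation":[0,0,0],"hand":-0.5},{"delta_pos":[-0.6,-0.6,0],"rotation":[0,0,0],"hand":-0.5},{"delta_pos":[-0.8,-0.8,0],"rotation":[0,0,0],"hand":-0.5},{"delta_pos":[-0.9,-1,0],"rotation":[0,0,0],"hand":-0.5}]' 12 | head -2
python3 - <<'E'
from h import *
look('wrist',['orange_tray','dye_bottle','blue_microtube','dropper','marker'])
print('top');look('top',['vial','dye_bottle','blue_microtube','yellow_microtube','tweezers','dropper','white_microtube','marker','orange_tray','blue_tray'],minconf=.2)
E
```

```text
clock: 41.77
eef_pos: [0.5474, -0.1863, 0.0122]
eef_rot: [3.142, -0.0, -0.08]
ft_force: [0.3, 0.4, 1.1]
finger_gap: 0.0096
grip_force: 12.0
ft_force: [-0.0, 0.5, 0.9]
finger_gap: 0.0235
grip_force: 0.0
clock: 42.6
eef_pos: [0.547, -0.1861, 0.1137]
clock: 43.02
eef_pos: [0.4464, -0.1862, 0.214]
clock: 43.43
eef_pos: [0.3558, -0.2871, 0.2132]
orange_tray 0.8 px [ 36. 108.] med [ 0.5115 -0.15    0.0071] rect 510.2 -145.5 165.5 70.9 85.1 axis -92.3 ztop 0.0116 8721
dye_bottle 0.92 px [ 2. 61.] med [ 0.5333 -0.1224  0.0359] rect 539.4 -105.4 59.3 15.4 86.1 axis -72.6 ztop 0.0669 651
blue_microtube 0.63 px [  9. 139.] med [ 0.5303 -0.1911  0.0158] rect 531.9 -190.7 14.1 14.7 3.1 axis -174.9 ztop 0.0186 188
dropper 0.75 px [ 49. 127.] med [ 0.497  -0.172   0.0153] rect 499.4 -147.6 130.6 17.3 84.1 axis 84.0 ztop 0.0209 1099
marker 0.72 px [143. 214.] med [ 0.3894 -0.2507  0.0114] rect 388.4 -248.4 13.4 126.3 5.3 axis 95.1 ztop 0.0134 1221
top
vial 0.63 px [242. 138.] med [0.3967 0.4093 0.0693] rect 397.2 414.2 21.9 24.2 89.3 axis -169.7 ztop 0.0759 135
vial 0.6 px [184. 169.] med [0.5419 0.
[... 221 characters left out ...]
 368.] med [ 0.539  -0.1824  0.0154] rect 540.2 -182.5 5.9 20.0 83.0 axis 171.0 ztop 0.0181 19
yellow_microtube 0.47 px [184. 198.] med [0.5453 0.2685 0.0141] rect 546.1 272.6 12.1 34.7 1.4 axis 91.7 ztop 0.0188 48
yellow_microtube 0.33 px [194. 189.] med [0.5245 0.3048 0.0081] rect 527.8 310.1 159.0 109.2 89.7 axis -87.9 ztop 0.0137 2176
marker 0.6 px [244. 390.] med [ 0.3919 -0.2507  0.0108] rect 391.5 -243.5 11.9 118.9 5.2 axis -85.5 ztop 0.0149 166
orange_tray 0.72 px [193. 355.] med [ 0.5291 -0.1484  0.0078] rect 534.9 -144.1 160.6 110.9 85.1 axis -90.4 ztop 0.0132 1877
blue_tray 0.63 px [193. 186.] med [0.5244 0.3046 0.0081] rect 528.0 310.3 159.6 109.2 89.9 axis -87.9 ztop 0.0137 2173
```

```bash
python3 -c "
from cell import r
print(r.sign_off())"
```

```text
the job is handed in; nothing more can be done
None
```

Both kits are made up and the job is handed in at about 44 s of the 141 s allowed. Final camera measurements put the vial, dye bottle and both microtubes seated in their pockets, and the tweezers were seen in their slot before I moved on to the orange tray. The dropper is still in its slot, the marker is where it was, and I never moved the white microtube.

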